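# Unpack glass columns from their transit cradle

## Task

Unpack the glass columns from their transit cradle: take the loosened wing nut, then the washer, then the clamp bar off the stud, putting each into the blue parts box in turn, with the bar lying down inside it. Then stand every column upright on its black foot in the steel drip tray, free and steady, and leave the other things on the bench where they are.

Things in the scene. Friction and masses are not known exactly. Their poses are not given: they have to be found in the camera images.
- cradle: transit cradle fixed to the bench: blue plate 125 x 250 x 8 mm, two white notched saddles 48 mm high at x = -36 and 36 mm, column notches along x at y = -87, -29, 29, 87 mm. Origin: on the bench under the stud, a vertical pin 12 mm in diameter, top at 118 mm. The bar rests on two posts 58 mm high at y = -58 and 58 mm, between lugs 8 mm higher that stop it turning
- wing_nut: orange wing nut: hub 28 mm diameter, 26 mm high, bore 17 mm; two wings 9 mm thick along its x axis, 70 mm overall, 3 to 27 mm above its underside; 60 g. Origin: centre of underside. Already unscrewed: it sits loose over the plain tip of the stud, on the washer (underside at 86 mm); lift it straight up by 35 mm or more
- washer: black plastic spacer washer, 54 mm outside diameter, 18 mm hole, 12 mm thick, 50 g, loose on the stud on top of the bar (underside at 74 mm). Origin: centre of its underside. Lift it straight up by 50 mm or more
- bar: aluminium clamp bar with yellow bands, 36 mm (its x) by 214 mm (its y) by 16 mm thick, 220 g, with an 18 mm hole in the middle for the stud; it lies across the columns 2 mm above their tubes (underside at 58 mm). Origin: centre of its underside. Lift it straight up by 65 mm or more
- column1: glass column, 170 mm long, 200 g, None if absent. Origin: middle of the foot's underside; x axis from foot to head. Along x: black hexagonal foot 44 mm across flats to 18 mm; collar 30 diameter to 26; glass tube 24 diameter to 120; ribbed red head 32 diameter to 160 (grip here); port 10 diameter to 170. Starts lying level in a cradle notch, axis 44 mm up, head on the cradle's -x side
- column2: glass column, 170 mm long, 200 g, None if absent. Origin: middle of the foot's underside; x axis from foot to head. Along x: black hexagonal foot 44 mm across flats to 18 mm; collar 30 diameter to 26; glass tube 24 diameter to 120; ribbed red head 32 diameter to 160 (grip here); port 10 diameter to 170. Starts lying level in a cradle notch, axis 44 mm up, head on the cradle's -x side
- column3: glass column, 170 mm long, 200 g, None if absent. Origin: middle of the foot's underside; x axis from foot to head. Along x: black hexagonal foot 44 mm across flats to 18 mm; collar 30 diameter to 26; glass tube 24 diameter to 120; ribbed red head 32 diameter to 160 (grip here); port 10 diameter to 170. Starts lying level in a cradle notch, axis 44 mm up, head on the cradle's -x side
- column4: glass column, 170 mm long, 200 g, None if absent. Origin: middle of the foot's underside; x axis from foot to head. Along x: black hexagonal foot 44 mm across flats to 18 mm; collar 30 diameter to 26; glass tube 24 diameter to 120; ribbed red head 32 diameter to 160 (grip here); port 10 diameter to 170. Starts lying level in a cradle notch, axis 44 mm up, head on the cradle's -x side
- tray: flat steel drip tray fixed to the bench, 240 x 240 mm, floor 4 mm thick, rim 4 mm wide and 14 mm above the bench. Origin on the bench under its centre, axes along its sides. Left or right of the cradle
- parts_box: open blue plastic box, loose on the bench, 270 mm (its x) by 180 mm (its y) by 40 mm high outside, walls and floor 4 mm, 600 g. Origin on the bench under its centre. On the other side of the cradle from the tray
- reagent: amber bottle with blue cap, 70 mm diameter, 120 mm high, beyond the cradle; leave alone. Origin at the centre of its underside
- beaker: glass beaker 72 mm diameter, 90 mm high, beyond the cradle; leave alone. Origin at the centre of its underside
- jar: small jar 48 mm diameter, 45 mm high, between robot and cradle; leave alone. Origin at the centre of its underside
- wash_bottle: white wash bottle with red cap, 66 mm diameter, 130 mm high, just beyond the cradle; leave alone. Origin at the centre of its underside
- screwdriver: screwdriver with yellow handle, 170 mm long, lying between robot and cradle; leave alone. Origin under its middle, handle to its -x
Not all that is in view belongs to the job. Of the things shaped like the wing_nut, the orange one is meant.

How it is judged (in metres and radians):
On the way, in this order (a step that is already met when the one before it is completed fails the run):
1. the wing nut is off the stud, let go in the parts box (x of wing_nut in the frame of parts_box between -0.125 and 0.125 m and y of wing_nut in the frame of parts_box between -0.08 and 0.08 m and z of wing_nut in the frame of parts_box below 0.045 m and contact force between the fingers and wing_nut below 0.2 N and linear speed of wing_nut below 0.03 m/s), for 0.2 s.
2. then the washer is off the stud, let go in the parts box (x of washer in the frame of parts_box between -0.125 and 0.125 m and y of washer in the frame of parts_box between -0.08 and 0.08 m and z of washer in the frame of parts_box below 0.045 m and contact force between the fingers and washer below 0.2 N and linear speed of washer below 0.03 m/s), for 0.2 s.
3. then the clamp bar is off the stud, let go lying in the parts box (x of bar in the frame of parts_box between -0.05 and 0.05 m and y of bar in the frame of parts_box between -0.075 and 0.075 m and z of bar in the frame of parts_box below 0.033 m and contact force between the fingers and bar below 0.2 N and linear speed of bar below 0.03 m/s), for 0.2 s.
At the end, for the whole second after the job is handed in: nut, washer and bar are inside the parts box, the bar lying down (underside less than 33 mm above the box's underside); every column present is at rest on its foot on the tray's floor, upright within 0.05 rad, the middle of its foot within 98 mm of the tray's centre along each side (x of wing_nut in the frame of parts_box between -0.125 and 0.125 m and y of wing_nut in the frame of parts_box between -0.08 and 0.08 m and z of each of wing_nut, washer in the frame of parts_box below 0.045 m and x of washer in the frame of parts_box between -0.125 and 0.125 m and y of washer in the frame of parts_box between -0.08 and 0.08 m and x of bar in the frame of parts_box between -0.05 and 0.05 m and y of bar in the frame of parts_box between -0.075 and 0.075 m and z of bar in the frame of parts_box below 0.033 m and angle between each of column1, column2, column3, column4's own x axis and vertical below 0.05 rad and z of column1 in the frame of tray between 0 and 0.01 m and x of column1 in the frame of tray between -0.098 and 0.098 m and y of column1 in the frame of tray between -0.098 and 0.098 m and angular speed of each of column1, column2, column3, column4 below 0.15 rad/s and linear speed of each of column1, column2, column3, column4 below 0.03 m/s and z of column2 in the frame of tray between 0 and 0.01 m and x of column2 in the frame of tray between -0.098 and 0.098 m and y of column2 in the frame of tray between -0.098 and 0.098 m and z of column3 in the frame of tray between 0 and 0.01 m and x of column3 in the frame of tray between -0.098 and 0.098 m and y of column3 in the frame of tray between -0.098 and 0.098 m and z of column4 in the frame of tray between 0 and 0.01 m and x of column4 in the frame of tray between -0.098 and 0.098 m and y of column4 in the frame of tray between -0.098 and 0.098 m); the robot touches nothing.
It fails at once if the amber bottle, beaker, jar, wash bottle or screwdriver is moved more than 60 mm (distance of any of reagent, beaker, jar, wash_bottle, screwdriver from where it was at the start of the episode above 0.06 m).
It fails at once if the amber bottle, beaker, jar or wash bottle is tipped over (angle between any of reagent, beaker, jar, wash_bottle's own z axis and vertical above 0.5 rad).
Of column1, column2, column3, column4 only 3 to 4 are there at a start; the rules pass over those that are not, and their reading is None.
At some moment in a run one of parts_box, column1, column2, column3, column4 may be knocked a few centimetres aside while the robot is not near it.
Once in a run the grip may slacken for a moment while it holds something.
It also fails if it takes over 210 s, if anything falls off the work surface, if the arm or the gripper's body presses on something with over 40 N, if the wrist force passes 120 N, or if a joint passes its speed limit or range.

## Robot

A 6-joint arm with a two-finger parallel gripper is mounted at the origin on the work surface. World frame = base frame: x ahead of the robot, y to its left, z up, the work surface at z = 0. Lengths are in mm, angles in rad, forces in N, time in s.
With the tool pointing down it reaches from about 400 to 925 mm from the base axis. Payload 12.5 kg.
Tool frame: the origin (TCP) lies between the finger pads; the fingertips stand 19 mm ahead of it and the grasp point (between the pads) is the TCP (env.nose_length is the distance from the TCP to the fingertips, in mm); z points along the fingers, y is the line along which they close (so a half turn about z gives the same grasp; the last joint's range is limited). The gripper opens to 95 mm and grips with 3 to 60 N. Pads are 20 mm wide; open, the fingers measure 119 mm over their backs; the gripper's body (75 mm by 180 mm) begins 59 mm behind the grasp point.
Start: joints at [-1.34, 0.491, 1.559, -0, 1.092, -0.106], TCP at [206.566, -589.894, 233.661] pointing down, gripper open.
Joint ranges: [-3.1, 3.1], [-0.84, 2.19], [0.05, 2.79], [-1.13, 4.28], [0.06, 2.93], [-2.69, 2.69]. Speed limits (rad/s): [2.22, 2.22, 2.79, 3.14, 3.14, 3.14].

## Interface

Orientations are given as [roll, pitch, yaw] about the fixed x, y, z axes, in that order (R = Rz(yaw) Ry(pitch) Rx(roll)).
In Python, from cell import env gives the robot as it stands. The module is installed in compiled form; this text tells all that it offers.
- The arm moves only by the tool drive_tool, never from a script. Its argument "rows" is a list that holds one entry, the list of rows, each a list of 7 numbers: the shift along the tool's x, y, z scaled (see below), then the turn, a rotation vector about the tool's x, y, z scaled (see below), then the opening, from 0 (shut) to 1 (fully open). In form: [[[tx, ty, tz, ax, ay, az, jaw], ...]]. A call has 1 to 5 rows; each row shifts and turns the commanded pose from where the row before left it, along the tool's axes as they then stand; what a row does not reach is not made up. The controller multiplies each number of a shift by 250 mm and each number of a turn by 180 degrees. A row lasts 1/8 s, in which the tool goes at most 62.5 mm and 10.7 degrees, less where a joint would pass 70% of its speed; a pose out of reach is approached as far as the arm can. A call with a number of a shift or a turn outside -1 to 1 is refused whole. A call with a gripper value outside its range is refused whole. The fingers move at their own pace and stop on an object; the grip force is fixed at half the most. Time passes only in rows, so rows that do not move let the fingers close. It gives the time, the measured TCP pose, the force, the opening and the grip force at its end, in the units of the state.
- env.state(): the state, without advancing time (a new reading comes with each control period).
- env.read_camera(name): name is "scene" or "top" or "wrist"; returns a dict with "color" (384x512x3 uint8, blue, green, red), "camera_matrix" (3x3 intrinsics, pixels), "pose" (4x4, takes a point from camera to world coordinates). Camera axes: x right, y up, looking along -z (the intrinsics and any distortion apply to the point x, -y, -z); pixel columns grow to the right and rows downward; lengths in mm; the calibration is good to about 2 mm. A picture is of the moment at which its call begins. There is no depth.
- env.job_done(): hands the job in; it is judged then, once.
Trained networks look in a picture, given as the dict that the camera call returned (one of the last four; its "shot" number tells which), for a name from the list of things; names that differ only in an ending like _2 or _b are one class to them, and where a whole thing is asked for, a point or a joint stands for the part that bears it (a point fixed in the world has none). Each returns a list of dicts, best first, with "score" (0 to 1); they miss things now and then, are a little off and sometimes report something else, mostly with a low value. They report only what shows in the picture. A call takes as long as a camera call. They do not tell look-alikes from the thing itself.
- env.search_frame(name, picture): "at" ([x, y, z] in mm, in the coordinates of the camera as it stood for that picture, good to about 4 mm: the middle of the surface that is visible of it).
- env.place_of(name, picture): "at" ([x, y, z] in mm, in the coordinates of the camera as it stood for that picture, good to about 4 mm: a listed point, or the origin of a listed thing).
The state is a dict: "t": time; "joints": joint angles; "qvel": joint speeds; "tau": joint torques, N m; "eef_pos": TCP position; "tcp_rot": TCP orientation; "ft_force": force on the tool from outside, world axes, zero at the start; "moment": the same for the moment, N m; "opening": opening from 0.0 (shut) to 1.0 (fully open); "grip_force": force on a finger pad.
Only numpy, scipy, OpenCV 4.12 (cv2) and the standard library are available. Lean on these libraries where they do the work, as an engineer would, in place of code of your own. Each camera call takes 0.05 s, during which the arm holds its last target. There are 200 camera calls.

## Working session

There is one attempt and no reset: what is moved stays moved. The work goes in short steps, Python scripts to look and compute and a tool call to move; the robot and the scene stay as the last step left them, time stands still between calls to the robot, and variables do not carry over. Pictures are saved under pics/ and viewed, at most 14 in all, crops included, and the job is handed in when it is done.

Besides the shell and the picture viewer there is one more tool, called after ">>>" by a JSON object that holds its "method" and its "body". drive_tool: Moves the arm, as the interface text tells. Its arguments: {"type":"object","properties":{"rows":{"type":"array","items":{"type":"array","items":{"type":"array","items":{"type":"number","minimum":-1,"maximum":1}}}}},"required":["rows"]}

```bash
mkdir -p pics
cat > h.py <<'E'
from cell import env
import numpy as np, cv2
from scipy.spatial.transform import Rotation as R
def cam(n,save=None):
    p=env.read_camera(n)
    if save: cv2.imwrite('pics/'+save+'.png',p['color'])
    return p
def W(p,at): return (np.array(p['pose'])@np.r_[at,1])[:3]
def find(p,names,f='place_of',k=1,th=0.2):
    for n in names:
        for d in getattr(env,f)(n,p)[:k]:
            if d['score']>th: print(n,round(d['score'],2),W(p,d['at']).round(0), 'px',proj(p,W(p,d['at'])).round(0))
def proj(p,w):
    c=np.linalg.inv(np.array(p['pose']))@np.r_[w,1]; K=np.array(p['camera_matrix'])
    q=K@np.array([c[0],-c[1],-c[2]]); return q[:2]/q[2]
def ray(p,u,v,z):
    P=np.array(p['pose']);K=np.array(p['camera_matrix'])
    d=np.linalg.inv(K)@np.array([u,v,1]); d=P[:3,:3]@np.array([d[0],-d[1],-d[2]])
    o=P[:3,3]; return o+d*(z-o[2])/d[2]
E
python3 - <<'E'
from h import *
s=env.state();print({k:np.round(v,3) for k,v in s.items()})
a=cam('scene','s0');b=cam('top','t0')
N=['cradle','tray','parts_box','wing_nut','washer','bar','column1','reagent','beaker','jar','wash_bottle','screwdriver']
for p in (a,b): 
    print('--',p['pose'][:3,3] if hasattr(p['pose'],'shape') else p['pose']); find(p,N,k=5)
E
```

```text
{'t': np.float64(0.0), 'joints': array([-1.34 ,  0.492,  1.559, -0.   ,  1.092, -0.106]), 'qvel': array([ 0.002,  0.   ,  0.001, -0.001,  0.001, -0.001]), 'tau': array([ 2.0000e-03, -6.1263e+01, -2.5818e+01,  6.9000e-02,  4.8000e-02,
       -0.0000e+00]), 'eef_pos': array([ 206.529, -589.659,  233.056]), 'tcp_rot': array([-3.14 , -0.   ,  0.337]), 'ft_force': array([-0.444,  0.051, -0.416]), 'moment': array([-0.017, -0.016,  0.032]), 'grip_force': np.float64(0.0), 'opening': np.float64(1.004)}
-- [1034.11089804  391.3601123  1013.29050329]
cradle 0.58 [585. -23.  -1.] px [234. 227.]
tray 0.88 [511. 347.   1.] px [380. 282.]
parts_box 0.93 [ 499. -341.   -2.] px [162. 151.]
wing_nut 0.75 [ 268. -212.    1.] px [246. 120.]
wing_nut 0.73 [587. -13.  86.] px [234. 211.]
wing_nut 0.48 [261. 266.   1.] px [396. 193.]
wing_nut 0.48 [ 206. -317.    3.] px [231.  93.]
washer 0.54 [588. -19.  74.] px [232. 213.]
bar 0.86 [585. -18.  59.] px [234. 216.]
bar 0.29 [358.  61.  -1.] px [309. 182.]
column1 0.97 [657.  70.  47.] px [246. 259.]
column1 0.95 [ 663. -100.   46.] px [187. 224.]
column1 0
[... 527 characters left out ...]
[165. 274.]
wing_nut 0.66 [ 208. -317.   -1.] px [377. 289.]
wing_nut 0.54 [ 272. -212.    1.] px [337. 267.]
wing_nut 0.52 [590. -20.  85.] px [264. 149.]
washer 0.61 [586. -19.  73.] px [264. 151.]
washer 0.5 [659.  13.  46.] px [252. 127.]
bar 0.64 [586. -20.  56.] px [265. 152.]
column1 0.96 [ 658. -109.   44.] px [296. 125.]
column1 0.96 [659.  69.  46.] px [231. 127.]
column1 0.88 [657. -50.  41.] px [275. 127.]
column1 0.66 [658.  11.  44.] px [252. 127.]
reagent 0.96 [747. 179.  -6.] px [194. 102.]
beaker 0.84 [ 758. -158.   -2.] px [311.  94.]
jar 0.74 [ 361. -125.    3.] px [305. 235.]
wash_bottle 0.66 [753.  -0.   1.] px [256.  97.]
screwdriver 0.81 [357.  61.   1.] px [238. 237.]
```

```bash
python3 -c "
import cv2,numpy as np
a=cv2.imread('pics/t0.png');cv2.imwrite('pics/t0b.png',cv2.resize(a,(800,600)))"
```

```text
(no output)
```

View pics/t0b.png

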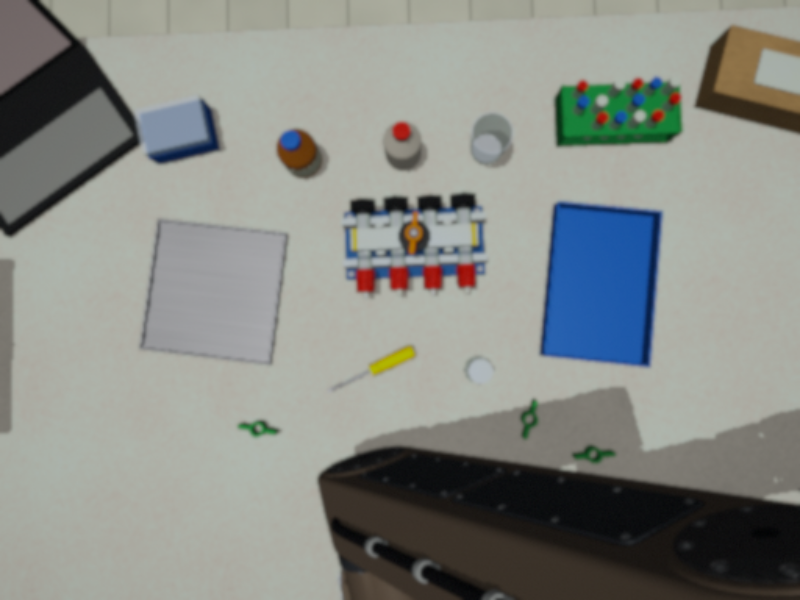

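View pics/s0.png

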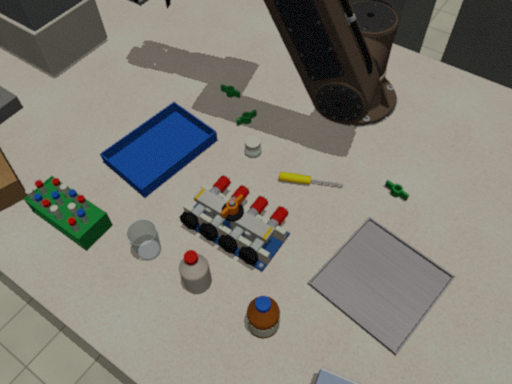

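```bash
cat >> h.py <<'E'
def plan(pos,rpy,jaw,frm=None,step=50.,ang=9.5):
    "print rows (in drive units) from the present (or frm=(pos,rpy)) to a pose; returns the pose"
    if frm is None: s=env.state(); frm=(s['eef_pos'],s['tcp_rot'])
    p=np.array(frm[0],float); A=R.from_euler('xyz',frm[1]); B=R.from_euler('xyz',rpy)
    rv=(A.inv()*B).as_rotvec(); d=np.array(pos,float)-p
    n=int(max(1,np.ceil(np.linalg.norm(d)/step),np.ceil(np.degrees(np.linalg.norm(rv))/ang)))
    rows=[]
    for i in range(n):
        Q=A*R.from_rotvec(rv*i/n)
        rows.append(np.r_[Q.inv().apply(d/n)/250,rv/n/np.pi,jaw].round(4).tolist())
    print(n,'rows');[print(rows[i:i+5]) for i in range(0,n,5)]
    return pos,rpy
E
python3 - <<'E'
from h import *
p=cam('top')
f=800/512
for nm,z,c in [('tray',14,[(158,220),(288,234),(271,363),(141,348)]),('box',40,[(555,203),(661,212),(649,366),(541,354)])]:
    w=np.array([ray(p,u/f,v/f,z) for u,v in c]);print(nm,w[:,:2].round(0).tolist(),w.mean(0).round(0))
plan([540,-18,300],[np.pi,0,0],1.0)
E
```

```text
tray [[639.0, 443.0], [606.0, 205.0], [376.0, 238.0], [408.0, 474.0]] [507. 340.  14.]
box [[642.0, -267.0], [621.0, -446.0], [358.0, -413.0], [383.0, -233.0]] [ 501. -339.   40.]
14 rows
[[0.1439, -0.1227, -0.019, 0.0, -0.0, 0.0077, 1.0], [0.1409, -0.1262, -0.019, 0.0, -0.0, 0.0077, 1.0], [0.1378, -0.1295, -0.019, 0.0, -0.0, 0.0077, 1.0], [0.1347, -0.1328, -0.019, 0.0, -0.0, 0.0077, 1.0], [0.1315, -0.136, -0.019, 0.0, -0.0, 0.0077, 1.0]]
[[0.1281, -0.1391, -0.019, 0.0, -0.0, 0.0077, 1.0], [0.1248, -0.1422, -0.019, 0.0, -0.0, 0.0077, 1.0], [0.1213, -0.1451, -0.019, 0.0, -0.0, 0.0077, 1.0], [0.1178, -0.148, -0.019, 0.0, -0.0, 0.0077, 1.0], [0.1142, -0.1508, -0.019, 0.0, -0.0, 0.0077, 1.0]]
[[0.1105, -0.1535, -0.019, 0.0, -0.0, 0.0077, 1.0], [0.1068, -0.1561, -0.019, 0.0, -0.0, 0.0077, 1.0], [0.103, -0.1586, -0.019, 0.0, -0.0, 0.0077, 1.0], [0.0992, -0.1611, -0.0189, 0.0, -0.0, 0.0077, 1.0]]
```

>>> {"method": "drive_tool", "body": {"rows": [[[0.144,-0.123,-0.019,0,0,0.0077,1],[0.141,-0.126,-0.019,0,0,0.0077,1],[0.138,-0.13,-0.019,0,0,0.0077,1],[0.135,-0.133,-0.019,0,0,0.0077,1],[0.131,-0.136,-0.019,0,0,0.0077,1]]]}}

```text
t: 1.98
eef_pos: [326.3, -384.1, 257.7]
tcp_rot: [3.141, -0.0, 0.215]
ft_force: [0.8, -0.5, 0.6]
opening: 1.004
grip_force: 0.0
```

>>> {"method": "drive_tool", "body": {"rows": [[[0.128,-0.139,-0.019,0,0,0.0077,1],[0.125,-0.142,-0.019,0,0,0.0077,1],[0.121,-0.145,-0.019,0,0,0.0077,1],[0.118,-0.148,-0.019,0,0,0.0077,1],[0.114,-0.151,-0.019,0,0,0.0077,1]]]}}

```text
t: 2.6
eef_pos: [445.6, -180.0, 281.5]
tcp_rot: [3.141, -0.0, 0.094]
ft_force: [-0.4, 0.3, -0.5]
opening: 1.0
grip_force: 0.0
```

>>> {"method": "drive_tool", "body": {"rows": [[[0.11,-0.154,-0.019,0,0,0.0077,1],[0.107,-0.156,-0.019,0,0,0.0077,1],[0.103,-0.159,-0.019,0,0,0.0077,1],[0.1,-0.161,-0.019,0,0,0.0077,1],[0,0,0,0,0,0,1]]]}}

```text
t: 3.22
eef_pos: [541.5, -15.7, 300.2]
tcp_rot: [-3.142, -0.001, 0.001]
ft_force: [0.4, -0.4, -0.7]
opening: 1.0
grip_force: 0.0
```

Run:
```python
from h import *
s=env.state();print(s['eef_pos'].round(1),s['tcp_rot'].round(3),s['joints'].round(2))
p=cam('wrist','w1');print(np.array(p['pose']).round(2))
find(p,['cradle','wing_nut','washer','bar','column1'],k=5)
```

```text
[541.5 -15.7 300.2] [-3.142e+00 -1.000e-03  1.000e-03] [-0.15  0.31  1.67  0.    1.16  1.42]
[[ 0.0000e+00  9.6000e-01  3.0000e-01  6.2442e+02]
 [-1.0000e+00  0.0000e+00  0.0000e+00 -1.5730e+01]
 [-0.0000e+00 -3.0000e-01  9.6000e-01  4.5161e+02]
 [ 0.0000e+00  0.0000e+00  0.0000e+00  1.0000e+00]]
cradle 0.67 [588. -20.   0.] px [257. 111.]
wing_nut 0.84 [590. -27.  80.] px [264. 116.]
wing_nut 0.44 [ 273. -213.   -3.] px [379. 315.]
column1 0.89 [ 661. -108.   45.] px [337.  47.]
column1 0.85 [660. -47.  46.] px [282.  49.]
column1 0.77 [661.   8.  46.] px [232.  47.]
column1 0.65 [656.  68.  46.] px [179.  52.]
```

View pics/w1.png

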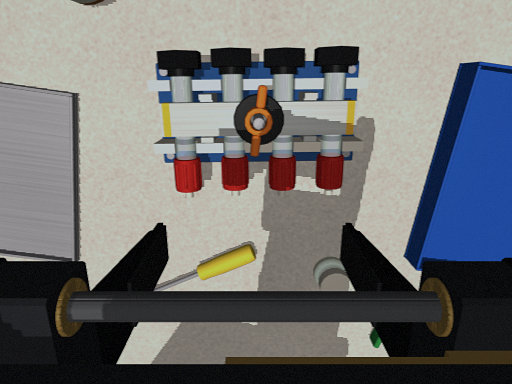

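Run:
```python
from h import *
p=cam('wrist')
print('stud',ray(p,259,124,118).round(1))
for q,z in [((263,87),112),((255,154),112),((179,50),66),((336,46),66),((187,190),60),((329,187),60),((165,103),74),((355,101),74),((163,137),74),((358,136),74),((158,66),8),((360,61),8)]: print(q,ray(p,*q,z).round(1))
import scipy.ndimage as nd
h=cv2.cvtColor(p['color'],cv2.COLOR_BGR2HSV)
m=(cv2.inRange(h,(0,150,60),(8,255,255))|cv2.inRange(h,(172,150,60),(180,255,255)))
n,l,st,ce=cv2.connectedComponentsWithStats(m)
for i in range(1,n):
    if st[i,4]>200: print(st[i],ce[i].round(1),ray(p,*ce[i],55).round(1))
```

```text
stud [584.  -24.1 118. ]
(263, 87) [618.2 -27.9 112. ]
(255, 154) [553.4 -20.1 112. ]
(179, 50) [655.1  59.3  66. ]
(336, 46) [ 658.5 -105.3   66. ]
(187, 190) [498.9  61.5  60. ]
(329, 187) [ 502.2 -108.9   60. ]
(165, 103) [601.5  76.3  74. ]
(355, 101) [ 603.  -127.6   74. ]
(163, 137) [564.9  81.5  74. ]
(358, 136) [ 565.4 -134.1   74. ]
(158, 66) [641.8  98.1   8. ]
(360, 61) [ 646.8 -148.6    8. ]
[313 153  28  35 837] [326.5 170.2] [ 521.7 -105.8   55. ]
[218 154  28  36 830] [232.  171.9] [520.    7.3  55. ]
[266 154  27  35 843] [279.2 171.6] [520.2 -49.2  55. ]
[171 156  28  36 831] [184.9 173.8] [517.7  63.8  55. ]
```

Run:
```python
from h import *
o=(np.pi,0,-.12)
a=plan([585.5,-24,150],o,.6)
a=plan([585.5,-24,110],o,.6,a)
a=plan([585.5,-24,190],o,0,a)
a=plan([578,-313.5,190],o,0,a)
```

```text
4 rows
[[0.0453, 0.005, 0.1502, 0.0, -0.0, 0.0093, 0.6], [0.0454, 0.0037, 0.1502, 0.0, -0.0, 0.0093, 0.6], [0.0455, 0.0024, 0.1502, 0.0, -0.0, 0.0093, 0.6], [0.0455, 0.0011, 0.1502, 0.0, -0.0, 0.0093, 0.6]]
1 rows
[[0.0, -0.0, 0.16, 0.0, 0.0, 0.0, 0.6]]
2 rows
[[0.0, 0.0, -0.16, 0.0, 0.0, 0.0, 0.0], [0.0, 0.0, -0.16, 0.0, 0.0, 0.0, 0.0]]
6 rows
[[0.0181, 0.1922, 0.0, 0.0, 0.0, 0.0, 0.0], [0.0181, 0.1922, 0.0, 0.0, 0.0, 0.0, 0.0], [0.0181, 0.1922, 0.0, 0.0, 0.0, 0.0, 0.0], [0.0181, 0.1922, 0.0, 0.0, 0.0, 0.0, 0.0], [0.0181, 0.1922, 0.0, 0.0, 0.0, 0.0, 0.0]]
[[0.0181, 0.1922, 0.0, 0.0, 0.0, 0.0, 0.0]]
```

>>> {"method": "drive_tool", "body": {"rows": [[[0.045,0.005,0.15,0,0,0.0093,0.6],[0.045,0.004,0.15,0,0,0.0093,0.6],[0.045,0.003,0.15,0,0,0.0093,0.6],[0.045,0.001,0.15,0,0,0.0093,0.6],[0,0,0,0,0,0,0.6]]]}}

```text
t: 4.2
eef_pos: [584.5, -23.8, 148.0]
tcp_rot: [-3.142, 0.005, -0.119]
ft_force: [0.3, -0.8, 0.6]
opening: 0.602
grip_force: 0.0
```

>>> {"method": "drive_tool", "body": {"rows": [[[0,0,0.08,0,0,0,0.6],[0,0,0.08,0,0,0,0.6],[0,0,0,0,0,0,0],[0,0,0,0,0,0,0],[0,0,0,0,0,0,0]]]}}

```text
t: 4.82
eef_pos: [585.8, -23.4, 111.4]
tcp_rot: [3.141, -0.002, -0.119]
ft_force: [-0.1, 0.9, 0.3]
opening: 0.341
grip_force: 0.3
```

>>> {"method": "drive_tool", "body": {"rows": [[[0,0,0,0,0,0,0],[0,0,-0.04,0,0,0,0],[0,0,-0.08,0,0,0,0]]]}}

```text
t: 5.2
eef_pos: [584.8, -22.4, 139.9]
tcp_rot: [-3.141, 0.002, -0.119]
ft_force: [0.1, 4.2, -1.9]
opening: 0.277
grip_force: 30.0
```

Run:
```python
from h import *
cam('wrist','w2')
```

```text
(no output)
```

View pics/w2.png

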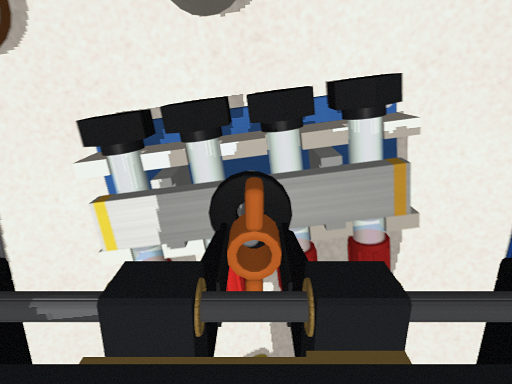

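>>> {"method": "drive_tool", "body": {"rows": [[[0,0,-0.1,0,0,0,0],[0,0,-0.1,0,0,0,0],[0.018,0.192,0,0,0,0,0],[0.018,0.192,0,0,0,0,0],[0.018,0.192,0,0,0,0,0]]]}}

```text
t: 5.88
eef_pos: [581.6, -169.3, 190.4]
tcp_rot: [3.141, -0.001, -0.118]
ft_force: [0.8, -0.1, -0.6]
opening: 0.279
grip_force: 30.0
```

>>> {"method": "drive_tool", "body": {"rows": [[[0.018,0.192,0,0,0,0,0],[0.018,0.192,0,0,0,0,0],[0.018,0.192,0,0,0,0,0],[0,0,0,0,0,0,0]]]}}

```text
t: 6.38
eef_pos: [577.5, -315.6, 189.7]
tcp_rot: [3.141, -0.0, -0.122]
ft_force: [0.5, 0.9, -1.2]
opening: 0.282
grip_force: 30.0
```

Run:
```python
from h import *
s=env.state();print(s['eef_pos'].round(1),s['tcp_rot'].round(3),s['opening'])
for c in ('scene','top','wrist'):
    p=cam(c,'b_'+c);find(p,['parts_box','wing_nut'])
```

```text
[ 577.5 -315.6  189.7] [ 3.141 -0.    -0.122] 0.28173203730155383
parts_box 0.9 [ 501. -341.   -1.] px [161. 151.]
wing_nut 0.62 [266. 265.  -2.] px [394. 195.]
parts_box 0.79 [ 504. -340.   -1.] px [381. 181.]
wing_nut 0.73 [260. 265.   5.] px [165. 274.]
parts_box 0.76 [ 501. -339.    3.] px [288. 233.]
wing_nut 0.78 [ 578. -316.  164.] px [261. 233.]
```

View pics/b_wrist.png

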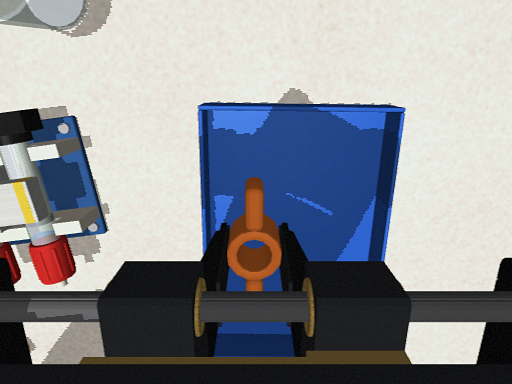

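>>> {"method": "drive_tool", "body": {"rows": [[[0,0,0.2,0,0,0,0],[0,0,0.2,0,0,0,0],[0,0,0.15,0,0,0,0],[0,0,0.08,0,0,0,0],[0,0,0,0,0,0,0]]]}}

```text
t: 7.45
eef_pos: [578.1, -312.2, 32.1]
tcp_rot: [-3.141, 0.001, -0.118]
ft_force: [0.1, -0.3, -0.8]
opening: 0.282
grip_force: 30.0
```

>>> {"method": "drive_tool", "body": {"rows": [[[0,0,0,0,0,0,0.45],[0,0,0,0,0,0,0.45],[0,0,0,0,0,0,0.45],[0,0,-0.1,0,0,0,0.45],[0,0,-0.2,0,0,0,0.6]]]}}

```text
t: 8.07
eef_pos: [577.3, -312.0, 107.2]
tcp_rot: [-3.14, 0.003, -0.119]
ft_force: [0.4, -1.4, 0.8]
opening: 0.511
grip_force: 0.0
```

>>> {"method": "drive_tool", "body": {"rows": [[[0,0,-0.2,0,0,0,0.8],[0,0,-0.2,0,0,0,0.8]]]}}

```text
t: 8.32
eef_pos: [577.9, -312.3, 209.8]
tcp_rot: [3.141, -0.001, -0.119]
ft_force: [0.6, 0.2, -0.4]
opening: 0.705
grip_force: 0.0
```

Run:
```python
from h import *
s=env.state()
p=cam('wrist');find(p,['wing_nut','parts_box'])
p=cam('scene');find(p,['washer','bar','parts_box'])
print(s['joints'].round(2))
E=(np.pi,0,np.pi/2+.0)
for y in (np.pi/2,-np.pi/2):
  o=(np.pi,0,y)
  a=plan([585.5,-24,190],o,.8)
a=plan([585.5,-24,84],o,.8,a)
```

```text
wing_nut 0.89 [ 580. -317.    2.] px [258. 160.]
parts_box 0.75 [ 504. -342.    3.] px [288. 222.]
washer 0.64 [ 356. -124.    2.] px [253. 151.]
bar 0.88 [585. -16.  58.] px [234. 216.]
parts_box 0.55 [ 501. -341.   -0.] px [161. 151.]
[-0.6   0.56  1.5  -0.    1.08  1.09]
11 rows
[[-0.0096, -0.1044, 0.0061, -0.0001, 0.0, -0.0489, 0.8], [0.0065, -0.1046, 0.006, -0.0001, 0.0, -0.0489, 0.8], [0.0224, -0.1024, 0.006, -0.0001, 0.0, -0.0489, 0.8], [0.0378, -0.0978, 0.006, -0.0001, 0.0, -0.0489, 0.8], [0.0524, -0.0908, 0.006, -0.0001, 0.0, -0.0489, 0.8]]
[[0.0656, -0.0817, 0.006, -0.0001, 0.0, -0.0489, 0.8], [0.0774, -0.0707, 0.006, -0.0001, 0.0, -0.0489, 0.8], [0.0873, -0.0581, 0.006, -0.0001, 0.0, -0.0489, 0.8], [0.0951, -0.044, 0.006, -0.0001, 0.0, -0.0489, 0.8], [0.1008, -0.029, 0.0059, -0.0001, 0.0, -0.0489, 0.8]]
[[0.104, -0.0132, 0.006, -0.0001, 0.0, -0.0489, 0.8]]
9 rows
[[-0.0117, -0.1276, 0.0074, 0.0, 0.0001, 0.0514, 0.8], [-0.032, -0.1241, 0.0074, 0.0, 0.0001, 0.0514, 0.8], [-0.0516, -0.1173, 0.0074, 0.0, 0.0001, 0.0514, 0.8], [-0.0697, -0.1075, 0.0074, 0.0, 0.0001, 0.0514, 0.8], [-0.0861, -0.0949, 0.0074, 0.0, 0.0001, 0.0514, 0.8]]
[[-0.1002, -0.0798, 0.0074, 0.0, 0.0001, 0.0514, 0.8], [-0.1117, -0.0627, 0.0074, 0.0, 0.0001, 0.0514, 0.8], [-0.1204, -0.0439, 0.0073, 0.0, 0.0001, 0.0514, 0.8], [-0.1259, -0.024, 0.0073, 0.0, 0.0001, 0.0514, 0.8]]
3 rows
[[0.0, -0.0, 0.1413, 0.0, 0.0, 0.0, 0.8], [0.0, -0.0, 0.1413, 0.0, 0.0, 0.0, 0.8], [0.0, -0.0, 0.1413, 0.0, 0.0, 0.0, 0.8]]
```

>>> {"method": "drive_tool", "body": {"rows": [[[-0.01,-0.104,0.006,0,0,-0.049,0.8],[0.006,-0.104,0.006,0,0,-0.049,0.8],[0.022,-0.102,0.006,0,0,-0.049,0.8],[0.038,-0.098,0.006,0,0,-0.049,0.8],[0.052,-0.091,0.006,0,0,-0.049,0.8]]]}}

```text
t: 9.3
eef_pos: [580.8, -180.8, 198.8]
tcp_rot: [-3.14, 0.001, 0.656]
ft_force: [0.7, -0.6, 0.2]
opening: 0.8
grip_force: 0.0
```

>>> {"method": "drive_tool", "body": {"rows": [[[0.066,-0.082,0.006,0,0,-0.049,0.8],[0.077,-0.071,0.006,0,0,-0.049,0.8],[0.087,-0.058,0.006,0,0,-0.049,0.8],[0.095,-0.044,0.006,0,0,-0.049,0.8],[0.101,-0.029,0.006,0,0,-0.049,0.8]]]}}

```text
t: 9.93
eef_pos: [583.9, -49.8, 191.3]
tcp_rot: [-3.139, -0.0, 1.426]
ft_force: [-0.3, 0.1, -0.1]
opening: 0.801
grip_force: 0.0
```

>>> {"method": "drive_tool", "body": {"rows": [[[0.104,-0.013,0.006,0,0,-0.049,0.8],[0,0,0,0,0,0,0.8]]]}}

```text
t: 10.18
eef_pos: [584.6, -23.2, 189.9]
tcp_rot: [-3.139, -0.0, 1.577]
ft_force: [-0.3, -0.5, -0.4]
opening: 0.801
grip_force: 0.0
```

Run:
```python
from h import *
s=env.state();print(s['eef_pos'].round(1),s['tcp_rot'].round(3))
p=cam('wrist','w3');find(p,['washer','bar','cradle'])
```

```text
[584.6 -23.2 189.9] [-3.139 -0.     1.577]
washer 0.67 [582. -22.  75.] px [252. 187.]
bar 0.6 [589. -15.  61.] px [261. 175.]
```

View pics/w3.png

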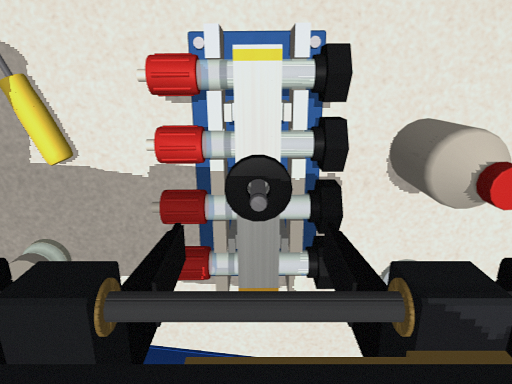

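>>> {"method": "drive_tool", "body": {"rows": [[[0,0,0.18,0,0,0,0.8],[0,0,0.16,0,0,0,0.8],[0,0,0.084,0,0,0,0.8],[0,0,0,0,0,0,0],[0,0,0,0,0,0,0]]]}}

```text
t: 11.0
eef_pos: [585.5, -25.0, 86.0]
tcp_rot: [3.14, 0.0, 1.573]
ft_force: [-0.8, 0.0, -0.2]
opening: 0.646
grip_force: 0.0
```

>>> {"method": "drive_tool", "body": {"rows": [[[0,0,0,0,0,0,0],[0,0,0,0,0,0,0],[0,0,-0.06,0,0,0,0],[0,0,-0.15,0,0,0,0],[0,0,-0.2,0,0,0,0]]]}}

```text
t: 11.62
eef_pos: [584.5, -24.3, 189.0]
tcp_rot: [-3.14, -0.0, 1.575]
ft_force: [0.7, 0.6, 0.5]
opening: 0.559
grip_force: 30.3
```

Run:
```python
from h import *
s=env.state();print(s['eef_pos'].round(1),s['tcp_rot'].round(3),s['opening'],s['ft_force'])
p=cam('wrist','w4');find(p,['washer','bar'])
o=(np.pi,0,np.pi/2-.12)
a=plan([454,-300,190],o,0)
```

```text
[584.5 -24.3 189. ] [-3.14  -0.     1.575] 0.5585825077486619 [0.72148292 0.5999019  0.5183225 ]
washer 0.79 [583. -20. 177.] px [253. 241.]
bar 0.94 [591. -17.  59.] px [263. 176.]
7 rows
[[-0.1572, -0.0759, 0.0002, 0.0002, 0.0, 0.0056, 0.0], [-0.1585, -0.0731, 0.0002, 0.0002, 0.0, 0.0056, 0.0], [-0.1597, -0.0703, 0.0003, 0.0002, 0.0, 0.0056, 0.0], [-0.161, -0.0675, 0.0003, 0.0002, 0.0, 0.0056, 0.0], [-0.1621, -0.0646, 0.0004, 0.0002, 0.0, 0.0056, 0.0]]
[[-0.1633, -0.0617, 0.0004, 0.0002, 0.0, 0.0056, 0.0], [-0.1643, -0.0588, 0.0004, 0.0002, 0.0, 0.0056, 0.0]]
```

View pics/w4.png

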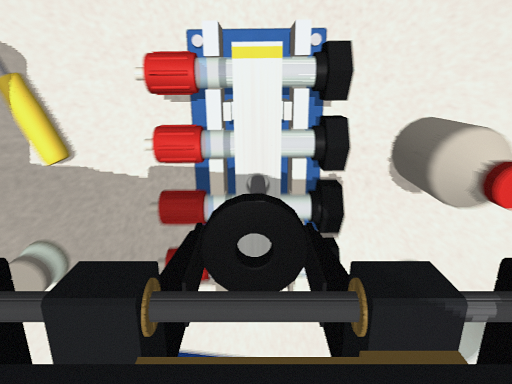

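>>> {"method": "drive_tool", "body": {"rows": [[[-0.157,-0.076,0,0,0,0.0056,0],[-0.159,-0.073,0,0,0,0.0056,0],[-0.16,-0.07,0,0,0,0.0056,0],[-0.161,-0.068,0,0,0,0.0056,0],[-0.162,-0.065,0,0,0,0.0056,0]]]}}

```text
t: 12.4
eef_pos: [489.6, -222.3, 187.0]
tcp_rot: [-3.14, -0.001, 1.486]
ft_force: [0.1, -0.0, -0.6]
opening: 0.554
grip_force: 29.9
```

>>> {"method": "drive_tool", "body": {"rows": [[[-0.163,-0.062,0,0,0,0.0056,0],[-0.164,-0.059,0,0,0,0.0056,0],[0,0,0.1,0,0,0,0]]]}}

```text
t: 12.78
eef_pos: [452.2, -302.4, 162.9]
tcp_rot: [3.14, 0.001, 1.448]
ft_force: [0.1, -0.5, -1.0]
opening: 0.556
grip_force: 30.3
```

Run:
```python
from h import *
p=cam('scene');find(p,['parts_box','washer','wing_nut'],k=2)
p=cam('top');find(p,['parts_box','washer','wing_nut'],k=2)
s=env.state();print(s['eef_pos'].round(1),s['tcp_rot'].round(3),s['opening'])
```

```text
parts_box 0.79 [ 497. -340.    3.] px [162. 150.]
washer 0.79 [ 452. -295.  150.] px [176. 110.]
wing_nut 0.74 [ 269. -212.    2.] px [246. 120.]
wing_nut 0.61 [ 205. -317.    3.] px [231.  93.]
parts_box 0.84 [ 503. -342.    2.] px [381. 182.]
washer 0.42 [ 454. -296.  152.] px [382. 198.]
wing_nut 0.68 [263. 266.   3.] px [165. 273.]
wing_nut 0.48 [ 272. -211.   -1.] px [337. 267.]
[ 453.4 -299.7  163.3] [3.141e+00 1.000e-03 1.452e+00] 0.5545071489447028
```

Down 135 mm, release, back up.

>>> {"method": "drive_tool", "body": {"rows": [[[0,0,0.18,0,0,0,0],[0,0,0.18,0,0,0,0],[0,0,0.12,0,0,0,0],[0,0,0.06,0,0,0,0],[0,0,0,0,0,0,0]]]}}

```text
t: 13.8
eef_pos: [453.1, -299.9, 27.5]
tcp_rot: [-3.141, -0.0, 1.452]
ft_force: [0.2, 0.3, 0.5]
opening: 0.558
grip_force: 29.9
```

>>> {"method": "drive_tool", "body": {"rows": [[[0,0,0,0,0,0,0.72],[0,0,0,0,0,0,0.72],[0,0,0,0,0,0,0.72],[0,0,-0.12,0,0,0,0.72],[0,0,-0.2,0,0,0,0.72]]]}}

```text
t: 14.42
eef_pos: [452.5, -299.7, 107.8]
tcp_rot: [-3.139, -0.001, 1.451]
ft_force: [1.2, -0.8, 0.6]
opening: 0.724
grip_force: 0.0
```

>>> {"method": "drive_tool", "body": {"rows": [[[0,0,-0.2,0,0,0,0.7],[0,0,-0.15,0,0,0,0.7]]]}}

```text
t: 14.68
eef_pos: [453.1, -300.1, 197.7]
tcp_rot: [3.14, 0.001, 1.451]
ft_force: [1.1, -0.1, 0.6]
opening: 0.702
grip_force: 0.0
```

Run:
```python
from h import *
s=env.state();print(s['eef_pos'].round(1),s['tcp_rot'].round(3),s['opening'])
p=cam('wrist');find(p,['parts_box','washer','wing_nut'],k=2)
p=cam('scene');find(p,['bar'],k=2)
o=(np.pi,0,np.pi/2+.02)
a=plan([585.5,-24,190],o,.7)
```

```text
[ 453.1 -300.1  197.7] [3.140e+00 1.000e-03 1.451e+00] 0.7019430762292367
parts_box 0.63 [ 503. -341.    2.] px [305. 197.]
washer 0.6 [ 450. -295.    4.] px [251. 162.]
wing_nut 0.93 [ 271. -216.   -2.] px [ 63. 105.]
wing_nut 0.9 [ 581. -313.    3.] px [378. 164.]
bar 0.6 [588. -20.  58.] px [232. 216.]
bar 0.49 [658.  14.  43.] px [226. 247.]
7 rows
[[0.1655, 0.0566, 0.0025, -0.0001, -0.0, -0.0063, 0.7], [0.1643, 0.0599, 0.0025, -0.0001, -0.0, -0.0063, 0.7], [0.1631, 0.0632, 0.0025, -0.0001, -0.0, -0.0063, 0.7], [0.1618, 0.0664, 0.0025, -0.0001, -0.0, -0.0063, 0.7], [0.1604, 0.0696, 0.0025, -0.0001, -0.0, -0.0063, 0.7]]
[[0.159, 0.0728, 0.0025, -0.0001, -0.0, -0.0063, 0.7], [0.1575, 0.0759, 0.0025, -0.0001, -0.0, -0.0063, 0.7]]
```

>>> {"method": "drive_tool", "body": {"rows": [[[0.166,0.057,0.003,0,0,-0.0063,0.7],[0.164,0.06,0.003,0,0,-0.0063,0.7],[0.163,0.063,0.002,0,0,-0.0063,0.7],[0.162,0.066,0.002,0,0,-0.0063,0.7],[0.16,0.07,0.003,0,0,-0.0063,0.7]]]}}

```text
t: 15.6
eef_pos: [548.2, -101.8, 190.5]
tcp_rot: [-3.139, -0.001, 1.551]
ft_force: [-0.1, 0.2, 0.4]
opening: 0.697
grip_force: 0.0
```

>>> {"method": "drive_tool", "body": {"rows": [[[0.159,0.073,0.002,0,0,-0.0063,0.7],[0.157,0.076,0.002,0,0,-0.0063,0.7],[0,0,0.16,0,0,0,0.7],[0,0,0.16,0,0,0,0.7],[0,0,0.08,0,0,0,0.7]]]}}

```text
t: 16.23
eef_pos: [584.8, -24.2, 87.4]
tcp_rot: [-3.137, -0.001, 1.59]
ft_force: [-0.1, 0.3, 0.7]
opening: 0.705
grip_force: 0.0
```

>>> {"method": "drive_tool", "body": {"rows": [[[0,0,0.04,0,0,0,0.7],[0,0,0,0,0,0,0],[0,0,0,0,0,0,0],[0,0,0,0,0,0,0],[0,0,0,0,0,0,0]]]}}

```text
t: 16.85
eef_pos: [586.5, -24.6, 81.6]
tcp_rot: [3.14, 0.0, 1.59]
ft_force: [0.1, 0.7, 3.4]
opening: 0.377
grip_force: 30.0
```

>>> {"method": "drive_tool", "body": {"rows": [[[0,0,0,0,0,0,0],[0,0,-0.06,0,0,0,0],[0,0,-0.15,0,0,0,0],[0,0,-0.2,0,0,0,0],[0,0,0,0,0,0,0]]]}}

```text
t: 17.48
eef_pos: [587.3, -24.7, 187.4]
tcp_rot: [3.135, 0.001, 1.59]
ft_force: [0.1, -0.1, -3.4]
opening: 0.376
grip_force: 30.0
```

Run:
```python
from h import *
s=env.state();print(s['eef_pos'].round(1),s['tcp_rot'].round(3),s['opening'],s['ft_force'])
p=cam('wrist','w5');find(p,['bar','column1'],k=5)
p=cam('scene','s5');find(p,['bar','parts_box'],k=2)
a=plan([520,-377,200],(np.pi,0,-.12),0)
```

```text
[587.3 -24.7 187.4] [3.135e+00 1.000e-03 1.590e+00] 0.37579810068802094 [ 0.1334302  -0.13866176 -3.3510758 ]
bar 0.82 [586. -19. 166.] px [253. 230.]
column1 0.93 [661. -48.  43.] px [334. 205.]
column1 0.83 [656.  69.  48.] px [341.  71.]
column1 0.78 [ 664. -104.   47.] px [333. 261.]
column1 0.63 [660.   5.  44.] px [338. 148.]
bar 0.87 [582. -19. 159.] px [231. 191.]
bar 0.23 [ 358. -125.   -0.] px [253. 152.]
parts_box 0.67 [ 502. -339.    1.] px [162. 151.]
11 rows
[[-0.1277, -0.0263, -0.0065, -0.0001, 0.0, 0.0495, 0.0], [-0.1302, -0.0062, -0.0065, -0.0001, 0.0, 0.0495, 0.0], [-0.1296, 0.014, -0.0065, -0.0001, 0.0, 0.0495, 0.0], [-0.1259, 0.0339, -0.0065, -0.0001, 0.0, 0.0495, 0.0], [-0.1191, 0.053, -0.0066, -0.0001, 0.0, 0.0495, 0.0]]
[[-0.1095, 0.0708, -0.0066, -0.0001, 0.0, 0.0495, 0.0], [-0.0972, 0.0869, -0.0066, -0.0001, 0.0, 0.0495, 0.0], [-0.0826, 0.1009, -0.0066, -0.0001, 0.0, 0.0495, 0.0], [-0.066, 0.1125, -0.0065, -0.0001, 0.0, 0.0495, 0.0], [-0.0478, 0.1213, -0.0065, -0.0001, 0.0, 0.0495, 0.0]]
[[-0.0284, 0.1273, -0.0065, -0.0001, 0.0, 0.0495, 0.0]]
```

View pics/w5.png

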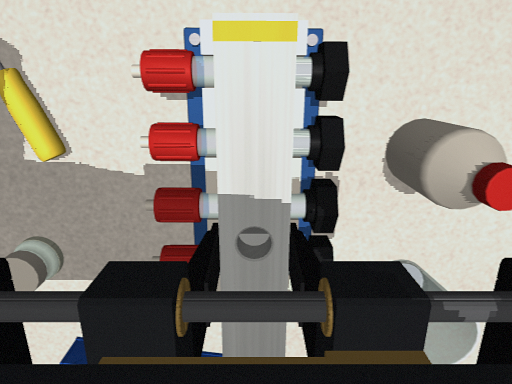

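>>> {"method": "drive_tool", "body": {"rows": [[[-0.128,-0.026,-0.006,0,0,0.0495,0],[-0.13,-0.006,-0.006,0,0,0.0495,0],[-0.13,0.014,-0.006,0,0,0.0495,0],[-0.126,0.034,-0.006,0,0,0.0495,0],[-0.119,0.053,-0.006,0,0,0.0495,0]]]}}

```text
t: 18.4
eef_pos: [555.9, -185.8, 189.9]
tcp_rot: [-3.14, 0.001, 0.807]
ft_force: [0.6, -0.3, -1.6]
opening: 0.375
grip_force: 30.0
```

>>> {"method": "drive_tool", "body": {"rows": [[[-0.11,0.071,-0.006,0,0,0.0495,0],[-0.097,0.087,-0.006,0,0,0.0495,0],[-0.083,0.101,-0.006,0,0,0.0495,0],[-0.066,0.112,-0.006,0,0,0.0495,0],[-0.048,0.121,-0.006,0,0,0.0495,0]]]}}

```text
t: 19.02
eef_pos: [525.8, -346.0, 197.3]
tcp_rot: [-3.14, 0.001, 0.03]
ft_force: [0.5, 0.3, -2.5]
opening: 0.374
grip_force: 30.0
```

>>> {"method": "drive_tool", "body": {"rows": [[[-0.028,0.127,-0.006,0,0,0.0495,0],[-0.092,-0.003,0,0,0,0,0],[0,0,0.2,0,0,0,0],[0,0,0,0,0,0,0]]]}}

```text
t: 19.52
eef_pos: [496.2, -372.5, 146.5]
tcp_rot: [-3.137, 0.006, -0.121]
ft_force: [-0.1, -0.1, -1.4]
opening: 0.375
grip_force: 30.0
```

Run:
```python
from h import *
s=env.state();print(s['eef_pos'].round(1),s['tcp_rot'].round(3),s['opening'],s['ft_force'])
p=cam('scene','s6');find(p,['bar','parts_box','wing_nut','washer'],k=1)
p=cam('top');find(p,['bar','parts_box','wing_nut','washer'],k=1)
p=cam('wrist','w6');find(p,['bar','parts_box','wing_nut','washer'],k=2)
cv2.imwrite('pics/c6.png',np.hstack([cv2.imread('pics/w6.png')[::1,::1],cv2.resize(cv2.imread('pics/s6.png')[60:220,60:270],None,fx=1.37,fy=2.4)])[:, :800])
```

```text
[ 496.2 -372.5  146.5] [-3.137  0.006 -0.121] 0.3748400923107811 [-0.13562282 -0.07434116 -1.38543269]
bar 0.98 [ 498. -373.  123.] px [144. 115.]
parts_box 0.72 [ 502. -341.    1.] px [161. 151.]
wing_nut 0.8 [265. 269.  -3.] px [396. 195.]
washer 0.54 [ 453. -293.    1.] px [185. 148.]
bar 0.61 [ 499. -375.  125.] px [410. 179.]
parts_box 0.72 [ 501. -343.   -1.] px [382. 182.]
wing_nut 0.69 [ 503. -344.   -1.] px [382. 181.]
washer 0.86 [ 456. -295.    5.] px [365. 199.]
bar 0.68 [ 500. -375.  128.] px [255. 233.]
parts_box 0.94 [ 501. -340.    3.] px [216. 179.]
wing_nut 0.97 [ 580. -314.    3.] px [171.  92.]
washer 0.85 [ 452. -296.    3.] px [179. 233.]
```

View pics/c6.png

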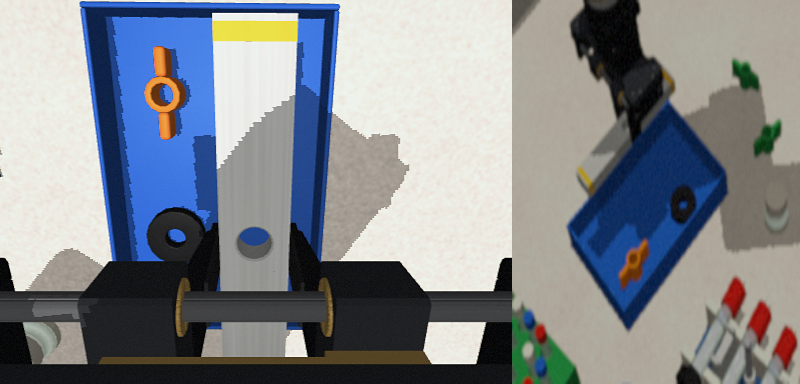

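>>> {"method": "drive_tool", "body": {"rows": [[[0,0,0.16,0,0,0,0],[0,0,0.16,0,0,0,0],[0,0,0.1,0,0,0,0],[0,0,0.05,0,0,0,0],[0,0,0,0,0,0,0]]]}}

```text
t: 20.9
eef_pos: [497.6, -373.6, 32.1]
tcp_rot: [-3.141, 0.001, -0.121]
ft_force: [0.7, 0.4, -1.0]
opening: 0.381
grip_force: 30.0
```

>>> {"method": "drive_tool", "body": {"rows": [[[0,0,0,0,0,0,0.5],[0,0,0,0,0,0,0.5],[0,0,0,0,0,0,0.5],[0,0,-0.1,0,0,0,0.5],[0,0,-0.2,0,0,0,0.5]]]}}

```text
t: 21.52
eef_pos: [497.1, -373.1, 107.0]
tcp_rot: [-3.14, 0.003, -0.121]
ft_force: [0.4, -0.4, 0.6]
opening: 0.501
grip_force: 0.0
```

>>> {"method": "drive_tool", "body": {"rows": [[[0,0,-0.22,0,0,0,0.5],[0,0,-0.22,0,0,0,0.5],[0,0,-0.22,0,0,0,0.5],[0,0,-0.1,0,0,0,0.5]]]}}

```text
t: 22.02
eef_pos: [498.0, -373.7, 301.3]
tcp_rot: [3.139, -0.004, -0.121]
ft_force: [0.3, -0.5, -0.1]
opening: 0.494
grip_force: 0.0
```

Run:
```python
from h import *
s=env.state();print(s['eef_pos'].round(1),s['tcp_rot'].round(3),s['opening'],s['ft_force'])
for c in ('wrist','scene','top'):
    p=cam(c,'x_'+c);find(p,['bar','parts_box','wing_nut','washer','tray','column1'],k=4,th=.5)
# tilted pick pose: d=(s,0,-c), tool y along world y (yaw 0 base, then pitch)
f=np.pi/4; z=np.array([np.sin(f),0,-np.cos(f)]); y=np.array([0,-1,0.]); x=np.cross(y,z)
Rm=R.from_matrix(np.c_[x,y,z]); print('pick rpy',Rm.as_euler('xyz').round(4))
s0=R.from_euler('z',180,degrees=True); print((Rm*s0).as_euler('xyz').round(4))
```

```text
[ 498.  -373.7  301.3] [ 3.139 -0.004 -0.121] 0.4943574021932227 [ 0.30329531 -0.53848682 -0.05844419]
bar 0.88 [ 502. -369.    6.] px [249. 146.]
parts_box 0.78 [ 501. -335.    3.] px [224. 149.]
wing_nut 0.65 [ 213. -317.   -2.] px [239. 328.]
wing_nut 0.6 [ 577. -311.    3.] px [196.  92.]
washer 0.76 [ 449. -292.    5.] px [198. 190.]
washer 0.58 [ 578. -311.    3.] px [196.  92.]
bar 0.92 [ 498. -371.    4.] px [154. 145.]
parts_box 0.59 [ 499. -337.    3.] px [163. 151.]
wing_nut 0.76 [ 269. -210.    0.] px [247. 121.]
wing_nut 0.69 [261. 264.   2.] px [395. 192.]
wing_nut 0.64 [ 205. -314.    4.] px [232.  93.]
washer 0.57 [ 451. -288.    2.] px [187. 148.]
tray 0.87 [508. 343.   1.] px [379. 280.]
column1 0.98 [656.  68.  47.] px [245. 258.]
column1 0.91 [653. -50.  46.] px [206. 232.]
column1 0.78 [ 660. -106.   45.] px [186. 223.]
column1 0.56 [656.  11.  47.] px [225. 245.]
bar 0.91 [ 502. -372.   -0.] px [392. 182.]
parts_box 0.77 [ 499. -338.   -2.] px [380. 183.]
wing_nut 0.64 [ 208. -317.   -0.] px [377. 289.]
wing_nut 0.63 [ 271. -211.   -1.] px [337. 267.]
washer 0.85 [ 454. -291.    2.] px [364. 200.]
washer 0.72 [587. -19.  -1.] px [264. 155.]
tray 0.71 [516. 346.  -2.] px [137. 183.]
column1 0.89 [658.  66.  46.] px [232. 128.]
column1 0.88 [ 658. -104.   48.] px [295. 125.]
column1 0.74 [658. -47.  40.] px [274. 127.]
column1 0.71 [660.  14.  47.] px [251. 126.]
pick rpy [ 3.1416 -0.7854  0.    ]
[ 3.1416  0.7854 -3.1416]
```

Run:
```python
from h import *
a=plan([480,62,250],(np.pi,-.785,0),.5)
```

```text
9 rows
[[-0.0311, -0.1912, 0.021, 0.0017, 0.0277, -0.004, 0.5], [-0.0304, -0.1915, 0.0194, 0.0017, 0.0277, -0.004, 0.5], [-0.0296, -0.1918, 0.0178, 0.0017, 0.0277, -0.004, 0.5], [-0.0287, -0.1921, 0.0162, 0.0017, 0.0277, -0.004, 0.5], [-0.0276, -0.1924, 0.0148, 0.0017, 0.0277, -0.004, 0.5]]
[[-0.0264, -0.1926, 0.0135, 0.0017, 0.0277, -0.004, 0.5], [-0.025, -0.1929, 0.0122, 0.0017, 0.0277, -0.004, 0.5], [-0.0236, -0.1931, 0.0111, 0.0017, 0.0277, -0.004, 0.5], [-0.0221, -0.1934, 0.0102, 0.0017, 0.0277, -0.004, 0.5]]
```

>>> {"method": "drive_tool", "body": {"rows": [[[-0.031,-0.191,0.021,0.0017,0.0277,-0.004,0.5],[-0.03,-0.191,0.019,0.0017,0.0277,-0.004,0.5],[-0.03,-0.192,0.018,0.0017,0.0277,-0.004,0.5],[-0.029,-0.192,0.016,0.0017,0.0277,-0.004,0.5],[-0.028,-0.192,0.015,0.0017,0.0277,-0.004,0.5]]]}}

```text
t: 23.7
eef_pos: [487.4, -130.5, 271.4]
tcp_rot: [-3.129, -0.439, -0.06]
ft_force: [1.6, 0.5, -0.0]
opening: 0.498
grip_force: 0.0
```

>>> {"method": "drive_tool", "body": {"rows": [[[-0.026,-0.193,0.014,0.0017,0.0277,-0.004,0.5],[-0.025,-0.193,0.012,0.0017,0.0277,-0.004,0.5],[-0.024,-0.193,0.011,0.0017,0.0277,-0.004,0.5],[-0.022,-0.193,0.01,0.0017,0.0277,-0.004,0.5],[0,0,0,0,0,0,0.5]]]}}

```text
t: 24.32
eef_pos: [489.7, 13.5, 260.9]
tcp_rot: [-3.105, -0.71, -0.016]
ft_force: [-0.1, -0.2, -0.4]
opening: 0.504
grip_force: 0.0
```

Run:
```python
from h import *
s=env.state();print(s['eef_pos'].round(1),s['tcp_rot'].round(3),s['joints'].round(3))
p=cam('wrist','w7');find(p,['column1'],k=4)
p2=cam('top');find(p2,['column1'],k=4)
h=cv2.cvtColor(p['color'],cv2.COLOR_BGR2HSV)
m=(cv2.inRange(h,(0,150,40),(8,255,255))|cv2.inRange(h,(172,150,40),(180,255,255)))
n,l,st,ce=cv2.connectedComponentsWithStats(m)
for i in range(1,n):
    if st[i,4]>200: print(st[i],ce[i].round(1),ray(p,*ce[i],50).round(1))
```

```text
[489.7  13.5 260.9] [-3.105 -0.71  -0.016] [-0.182  0.112  2.268  1.163  0.157  0.285]
column1 0.86 [659.   8.  45.] px [264. 160.]
column1 0.76 [659. -51.  44.] px [310. 161.]
column1 0.59 [ 660. -106.   46.] px [354. 159.]
column1 0.57 [659.  71.  47.] px [214. 160.]
column1 0.87 [658.   9.  48.] px [253. 127.]
column1 0.67 [655. -47.  45.] px [274. 127.]
column1 0.66 [ 661. -103.   44.] px [295. 124.]
column1 0.65 [657.  66.  48.] px [232. 128.]
[493  21  18  17 210] [501.5  28.7] [ 873.8 -344.8   50. ]
[262  46  25  28 589] [274.   59.5] [821.   -7.5  50. ]
[353 250  30  11 281] [368.1 255.7] [ 536.2 -106.9   50. ]
[ 250  252   30   39 1103] [264.5 271.3] [518.9   7.9  50. ]
[204 254  24  37 709] [216.8 273.5] [516.4  60.2  50. ]
```

View pics/w7.png

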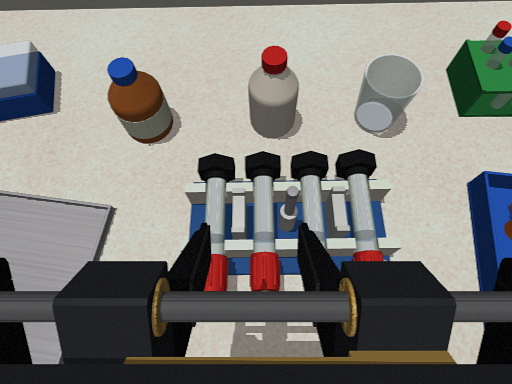

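```bash
cat > kin.py <<'E'
import numpy as np
from scipy.spatial.transform import Rotation as R
from scipy.optimize import least_squares
S=[([-1.34,.491,1.559,0,1.092,-.106],[206.566,-589.894,233.661],[np.pi,0,.337]),
([-0.15,.31,1.67,0,1.16,1.42],[541.5,-15.7,300.2],[-3.142,-.001,.001]),
([-.6,.56,1.5,0,1.08,1.09],[577.9,-312.3,209.8],[3.141,-.001,-.119]),
([-0.182,0.112,2.268,1.163,0.157,0.285],[489.7,13.5,260.9],[-3.105,-0.71,-0.016])]
def fk(j,k,s4=1,s6=1):
    H,r0,lat,a,e,b,L=k[:7]
    q=R.from_euler('z',j[0]);p=q.apply([r0,lat,H])
    q=q*R.from_euler('y',j[1]);p=p+q.apply([0,0,a])
    q=q*R.from_euler('y',j[2]);p=p+q.apply([e,0,b])
    q=q*R.from_euler('z',s4*j[3])*R.from_euler('y',j[4]);p=p+q.apply([0,0,L])
    return p,q*R.from_euler('z',s6*j[5]+k[7])
def fit(S,s4,s6,k0=(200,0,66,600,0,550,280,0)):
    def f(k):
        o=[]
        for j,p,r in S:
            P,Q=fk(j,k,s4,s6); o+=list(P-p)+list(300*(Q.inv()*R.from_euler('xyz',r)).as_rotvec())
        return np.r_[o,(np.array(k[:7])-k0[:7])*.003]
    return least_squares(f,k0)
E
python3 - <<'E'
from kin import *
for s4 in(1,-1):
  for s6 in (1,-1):
    for k7 in (1.57,-1.57,0,3.14):
      g=fit(S,s4,s6,(200,0,66,600,0,550,280,k7));
      if g.cost<3000: print(s4,s6,round(g.cost,1),g.x.round(2))
E
```

```text
1 1 3.8 [181.55   1.97  66.58 587.37  34.86 403.42 248.7    1.57]
1 1 3.8 [181.55   1.97  66.58 587.37  34.86 403.42 248.7    1.57]
1 1 3.8 [181.55   1.97  66.58 587.37  34.86 403.42 248.7    1.57]
1 1 3.8 [181.54   1.97  66.58 587.37  34.86 403.42 248.7    1.57]
```

```bash
cat >> kin.py <<'E'
K=[181.55,1.97,66.58,587.37,34.86,403.42,248.7,1.5708]
LO=np.array([-3.1,-.84,.05,-1.13,.06,-2.69]);HI=np.array([3.1,2.19,2.79,4.28,2.93,2.69])
def ik(p,Q,seeds=None):
    out=[]
    if seeds is None:
        b=np.arctan2(p[1],p[0])-.1; seeds=[[b,.5,1.8,j4,.7,j6] for j4 in (0,1.57,3.1) for j6 in (-1.5,0,1.5)]
    for s in seeds:
        g=least_squares(lambda j:np.r_[(fk(j,K)[0]-p)/100,(fk(j,K)[1].inv()*Q).as_rotvec()],np.clip(s,LO+.01,HI-.01),bounds=(LO,HI))
        if g.cost<1e-6 and not any(np.abs(g.x-o).max()<.05 for o in out): out.append(g.x)
    return out
def pickR(phi,flip=0,yaw=0):
    z=np.array([np.sin(phi),0,-np.cos(phi)]);y=np.array([0,-1,0.]);
    return R.from_euler('z',yaw)*R.from_matrix(np.c_[np.cross(y,z),y,z])*R.from_euler('z',np.pi*flip)
# column axis in tool frame is constant: a_tool = pickR^-1 * (-x)
def placeR(phi,az,flip=0):
    # rotate pick by rotation taking (-x)->z and (-z)-> h(az)
    h=np.array([np.cos(az),np.sin(az),0]);z=np.array([0,0,1.])
    G=R.from_matrix(np.c_[-z,np.cross(h,z)*-1*-1*1,-h]) if 0 else None
    A=np.c_[[-1,0,0],[0,0,-1],np.cross([-1,0,0],[0,0,-1])].astype(float);B=np.c_[z,h,np.cross(z,h)]
    return R.from_matrix(B@A.T)*pickR(phi,flip)
E
cat > t.py <<'E'
from kin import *
c,s=np.cos(-.13),np.sin(-.13)
T=lambda u,v:np.array([510+c*u-s*v,344+s*u+c*v,146])
for fd in (0,15,25,35,45):
  phi=np.radians(fd)
  for flip in (0,1):
    for y in (65,-109):
      for j in ik(np.array([518,y,46.]),pickR(phi,flip)): print('pick',fd,flip,y,j.round(2))
    for ad in (0,45,90,135,-45,-90):
        n=[]
        for u,v in ((55,55),(-55,-55)):
            n.append([j.round(2).tolist() for j in ik(T(u,v),placeR(phi,np.radians(ad),flip))])
        if all(n): print('  place',fd,flip,ad,n)
E
python3 t.py
```

```text
pick 0 0 65 [-0.    0.62  1.99 -0.    0.53  1.57]
pick 0 0 -109 [-0.33  0.63  1.97  0.    0.54  1.24]
  place 0 0 0 [[[0.75, 0.9, 2.05, 3.9, 1.43, 1.44]], [[0.79, 0.93, 2.43, 3.94, 1.72, 1.73]]]
  place 0 0 45 [[[0.35, 0.89, 2.2, 2.71, 1.52, 1.59]], [[0.19, 1.01, 2.59, 2.5, 1.95, 1.3]]]
  place 0 0 90 [[[0.13, 0.93, 1.84, 1.69, 1.52, 1.94]], [[-0.04, 0.89, 2.2, 1.53, 1.57, 1.63]]]
  place 0 0 135 [[[0.2, 1.08, 1.29, 1.12, 1.97, 2.25]], [[0.09, 0.95, 1.72, 0.93, 1.87, 1.94]]]
  place 0 0 -90 [[[0.76, 1.18, 1.0, -1.07, 2.17, 0.77]], [[0.79, 1.01, 1.52, -0.88, 1.99, 1.11]]]
pick 0 1 65 [-0.    0.62  1.99 -0.    0.53 -1.57]
pick 0 1 -109 [-0.33  0.63  1.97 -0.    0.54 -1.9 ]
  place 0 1 0 [[[0.75, 0.9, 2.05, 3.9, 1.43, -1.7]], [[0.79, 0.93, 2.43, 3.94, 1.72, -1.41]]]
  place 0 1 45 [[[0.35, 0.89, 2.2, 2.71, 1.52, -1.55]], [[0.19, 1.01, 2.59, 2.5, 1.95, -1.84]]]
  place 0 1 90 [[[0.13, 0.93, 1.84, 1.69, 1.52, -1.2]], [[-0.04, 0.89, 2.2, 1.53, 1.57, -1.52]]]
  place 0 1 135 [[[0.2, 1.08, 1.29, 1.12, 1.97, -0.89]], [[0.09, 0.95, 1.72, 0.93, 1.87, -1.2]]]
  place 0 1 -90 [[[0.76, 1.18, 1.0, 
[... 4116 characters left out ...]

  place 45 0 -90 [[[0.7, 0.91, 1.16, -0.57, 1.64, 0.83]], [[0.71, 0.71, 1.64, -0.58, 1.41, 0.99]]]
pick 45 1 65 [-0.    0.72  2.45  3.14  0.81  1.57]
pick 45 1 -109 [-0.49  0.71  2.42  2.65  0.78  1.57]
  place 45 1 45 [[[0.41, 0.57, 1.98, 2.09, 0.3, -0.81]], [[0.31, 0.44, 2.34, 2.38, 0.49, -1.23]]]
  place 45 1 90 [[[0.25, 0.66, 1.75, 1.11, 0.87, -0.56]], [[0.12, 0.52, 2.11, 1.2, 0.85, -0.87]]]
  place 45 1 135 [[[0.28, 0.82, 1.36, 0.67, 1.45, -0.77]], [[0.18, 0.65, 1.78, 0.65, 1.3, -0.98]]]
  place 45 1 -45 [[[0.76, 0.74, 1.55, -0.94, 1.07, -2.6]], [[0.79, 0.58, 1.95, -1.05, 0.95, -2.35]]]
  place 45 1 -90 [[[0.7, 0.91, 1.16, -0.57, 1.64, -2.31]], [[0.71, 0.71, 1.64, -0.58, 1.41, -2.15]]]
```

```bash
cat > t2.py <<'E'
from kin import *
from h import T if 0 else R
E
cat > t2.py <<'E'
from kin import *
c,s=np.cos(-.13),np.sin(-.13)
T=lambda u,v,z:np.array([510+c*u-s*v,344+s*u+c*v,z])
for fd in (5,10):
 for ad in (50,65,80):
  phi=np.radians(fd);A=pickR(phi);B=placeR(phi,np.radians(ad))
  rv=(A.inv()*B).as_rotvec();print(fd,ad,'rv',np.degrees(rv).round(0),B.as_euler('xyz').round(3))
  for y,u,v in ((65,55,55),(-109,-55,-55)):
    j=ik(np.array([518,y,46]),A)[0];print(' pick',j.round(2))
    p0=np.array([518,y,260]);p1=T(u,v,260);prev=j;mx=0;js=[]
    for t in np.linspace(0,1,25):
        r=ik(p0+t*(p1-p0),A*R.from_rotvec(rv*t),[prev])
        if not r: print('fail',t);break
        if t>0: mx=max(mx,np.abs(r[0]-prev)[3:].max())
        prev=r[0];js.append(prev)
    print(' lift',js[0].round(2),'mid',js[len(js)//2].round(2),'above',prev.round(2),'maxstep',round(mx,2),'j5min',min(q[4] for q in js).round(2))
    r=ik(T(u,v,146),B,[prev]);print(' place',[q.round(2) for q in r])
E
python3 t2.py
```

```text
5 50 rv [ 89. -45. 106.] [-3.142  1.484 -2.269]
 pick [-0.    0.6   2.04  0.    0.41  1.57]
 lift [-0.    0.29  1.82  0.    0.94  1.57] mid [-0.04  0.42  1.86  1.    1.09  1.87] above [0.31 0.6  2.15 2.52 1.16 1.8 ] maxstep 0.14 j5min 0.94
 place [array([0.31, 0.84, 2.18, 2.57, 1.38, 1.64])]
 pick [-0.35  0.61  2.02  0.07  0.43  1.16]
 lift [-0.35  0.3   1.81  0.04  0.96  1.2 ] mid [-0.33  0.35  1.99  0.88  1.22  1.68] above [0.14 0.54 2.52 2.4  1.42 1.63] maxstep 0.16 j5min 0.96
 place [array([0.14, 0.92, 2.56, 2.4 , 1.74, 1.34])]
5 65 rv [ 79. -56.  95.] [-3.142  1.484 -2.007]
 pick [-0.    0.6   2.04  0.    0.41  1.57]
 lift [-0.    0.29  1.82  0.    0.94  1.57] mid [-0.03  0.46  1.77  0.88  1.21  1.92] above [0.21 0.62 2.06 2.13 1.22 1.96] maxstep 0.12 j5min 0.94
 place [array([0.21, 0.85, 2.09, 2.19, 1.36, 1.74])]
 pick [-0.35  0.61  2.02  0.07  0.43  1.16]
 lift [-0.35  0.3   1.81  0.04  0.96  1.2 ] mid [-0.3   0.39  1.91  0.76  1.32  1.73] above [0.02 0.54 2.42 2.   1.4  1.74] maxstep 0.14 j5min 0.96
 place [array([0.02, 0.88, 2.45, 2.03, 1.56, 1.41])]
5 80 rv [ 70. -64.  83.]
[... 1446 characters left out ...]
mid [-0.29  0.35  1.93  0.75  1.23  1.75] above [0.02 0.48 2.39 1.97 1.29 1.82] maxstep 0.14 j5min 0.85
 place [array([0.02, 0.81, 2.45, 2.05, 1.45, 1.47])]
10 80 rv [ 62. -64.  89.] [ 3.142  1.396 -1.745]
 pick [-0.    0.59  2.1   0.    0.28  1.57]
 lift [-0.    0.26  1.87  0.    0.83  1.57] mid [0.01 0.47 1.71 0.74 1.24 1.98] above [0.16 0.63 1.91 1.75 1.24 2.17] maxstep 0.1 j5min 0.83
 place [array([0.16, 0.83, 1.95, 1.82, 1.29, 1.93])]
 pick [-0.36  0.6   2.08  0.2   0.31  1.02]
 lift [-0.36  0.27  1.86  0.08  0.85  1.16] mid [-0.25  0.38  1.86  0.64  1.32  1.77] above [-0.03  0.52  2.26  1.64  1.36  1.94] maxstep 0.11 j5min 0.85
 place [array([-0.03,  0.79,  2.3 ,  1.71,  1.39,  1.62])]
```

```bash
cat >> h.py <<'E'
from kin import pickR,placeR
PH=np.radians(5); PK=pickR(PH).as_euler('xyz'); PL=placeR(PH,np.radians(65)).as_euler('xyz')
def TR(u,v,z,c0=(510,344),yw=-.13):
    c,s=np.cos(yw),np.sin(yw); return np.array([c0[0]+c*u-s*v,c0[1]+s*u+c*v,z])
E
python3 - <<'E'
from h import *
print(PK,PL)
a=plan([500,50,180],PK,.5)
E
```

```text
[ 3.14159265 -0.08726646  0.        ] [-3.14159265  1.48352986 -2.00712864]
4 rows
[[-0.0457, -0.0356, 0.0688, -0.0022, -0.0496, -0.0004, 0.5], [-0.0344, -0.0361, 0.0748, -0.0022, -0.0496, -0.0004, 0.5], [-0.0224, -0.0367, 0.079, -0.0022, -0.0496, -0.0004, 0.5], [-0.0098, -0.0372, 0.0812, -0.0022, -0.0496, -0.0004, 0.5]]
```

>>> {"method": "drive_tool", "body": {"rows": [[[-0.046,-0.036,0.069,-0.002,-0.0496,0,0.5],[-0.034,-0.036,0.075,-0.002,-0.0496,0,0.5],[-0.022,-0.037,0.079,-0.002,-0.0496,0,0.5],[-0.01,-0.037,0.081,-0.002,-0.0496,0,0.5],[0,0,0,0,0,0,0.5]]]}}

```text
t: 25.15
eef_pos: [508.5, 50.9, 213.6]
tcp_rot: [-3.083, -0.331, 0.014]
ft_force: [-0.2, 0.7, -0.5]
opening: 0.503
grip_force: 0.0
```

```bash
cat > heads.py <<'E'
from h import *
s=env.state();print(s['eef_pos'].round(1),s['tcp_rot'].round(3),s['joints'].round(2),s['opening'].round(2))
p=cam('wrist','wh')
h=cv2.cvtColor(p['color'],cv2.COLOR_BGR2HSV)
m=(cv2.inRange(h,(0,150,40),(8,255,255))|cv2.inRange(h,(172,150,40),(180,255,255)))
n,l,st,ce=cv2.connectedComponentsWithStats(m)
for i in range(1,n):
    if st[i,4]>200:
        x,y,w,hh=st[i][:4]; mid=y+hh/2
        print(st[i],'edges',ray(p,x,mid,46)[:2].round(1),ray(p,x+w,mid,46)[:2].round(1),'ends x',ray(p,x,y,60)[0].round(1),ray(p,x,y+hh,52)[0].round(1))
find(p,['column1'],k=4)
E
python3 heads.py
```

```text
Traceback (most recent call last):
  File "heads.py", line 2, in <module>
    s=env.state();print(s['eef_pos'].round(1),s['tcp_rot'].round(3),s['joints'].round(2),s['opening'].round(2))
                                                                                         ^^^^^^^^^^^^^^^^^^
AttributeError: 'float' object has no attribute 'round'
```

```bash
sed -i "s/,s\['opening'\].round(2))/,s['opening'])/" heads.py
python3 - <<'E'
from h import *
a=plan([500,60,170],PK,.5,ang=6)
E
```

```text
3 rows
[[-0.0294, -0.0093, 0.0519, -0.0065, -0.0259, 0.0022, 0.5], [-0.0252, -0.0102, 0.0539, -0.0065, -0.0259, 0.0022, 0.5], [-0.0208, -0.0112, 0.0556, -0.0065, -0.0259, 0.0022, 0.5]]
```

>>> {"method": "drive_tool", "body": {"rows": [[[-0.029,-0.009,0.052,-0.0065,-0.026,0.002,0.5],[-0.025,-0.01,0.054,-0.0065,-0.026,0.002,0.5],[-0.021,-0.011,0.056,-0.0065,-0.026,0.002,0.5],[0,0,0,0,0,0,0.5]]]}}

```text
t: 25.65
eef_pos: [498.7, 60.2, 170.0]
tcp_rot: [-3.14, -0.088, 0.002]
ft_force: [0.3, 0.4, 0.1]
opening: 0.5
grip_force: 0.0
```

```bash
python3 heads.py
```

```text
[498.7  60.2 170. ] [-3.14e+00 -8.80e-02  2.00e-03] [-0.01  0.38  1.98  0.01  0.7   1.55] 0.5000453948765893
[ 432  147   48   52 2111] edges [520.  -88.4] [ 520.1 -128.5] ends x 543.0 499.1
[ 365  149   43   52 1911] edges [518.1 -32.6] [518.2 -68.6] ends x 541.3 497.2
[ 297  150   40   51 1867] edges [517.5  24.3] [517.6  -9.2] ends x 540.3 497.0
[ 227  152   41   51 1840] edges [515.7  83. ] [515.8  48.6] ends x 538.6 495.1
```

View pics/wh.png

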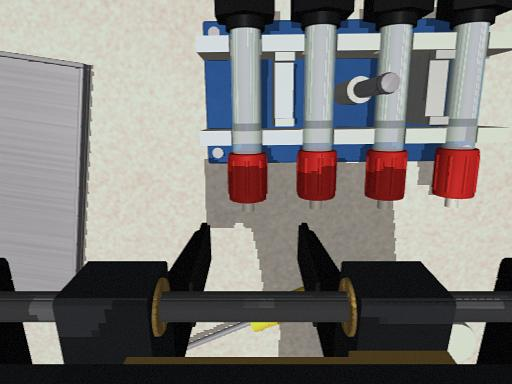

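Run:
```python
from h import *
a=plan([517,65.5,105],PK,.5)
a=plan([517,65.5,46],PK,.5,a)
print('lift');a=plan([517,65.5,260],PK,0,a)
```

```text
2 rows
[[0.0249, -0.0103, 0.1345, -0.0004, -0.0004, 0.0003, 0.5], [0.0251, -0.0105, 0.1344, -0.0004, -0.0004, 0.0003, 0.5]]
2 rows
[[-0.0103, -0.0, 0.1176, 0.0, 0.0, 0.0, 0.5], [-0.0103, -0.0, 0.1176, 0.0, 0.0, 0.0, 0.5]]
lift
5 rows
[[0.0149, 0.0, -0.1705, 0.0, 0.0, 0.0, 0.0], [0.0149, 0.0, -0.1705, 0.0, 0.0, 0.0, 0.0], [0.0149, 0.0, -0.1705, 0.0, 0.0, 0.0, 0.0], [0.0149, 0.0, -0.1705, 0.0, 0.0, 0.0, 0.0], [0.0149, 0.0, -0.1705, 0.0, 0.0, 0.0, 0.0]]
```

>>> {"method": "drive_tool", "body": {"rows": [[[0.025,-0.01,0.134,0,0,0,0.5],[0.025,-0.01,0.134,0,0,0,0.5],[-0.01,0,0.118,0,0,0,0.5],[-0.01,0,0.09,0,0,0,0.5],[0,0,0.028,0,0,0,0.5]]]}}

```text
t: 26.38
eef_pos: [516.8, 65.3, 45.4]
tcp_rot: [-3.14, -0.088, 0.002]
ft_force: [0.1, 0.2, 0.8]
opening: 0.503
grip_force: 0.0
```

>>> {"method": "drive_tool", "body": {"rows": [[[0,0,0,0,0,0,0.5],[0,0,0,0,0,0,0],[0,0,0,0,0,0,0],[0,0,0,0,0,0,0],[0,0,0,0,0,0,0]]]}}

```text
t: 27.0
eef_pos: [517.5, 65.8, 46.1]
tcp_rot: [-3.14, -0.088, 0.002]
ft_force: [-1.1, -0.3, 6.1]
opening: 0.331
grip_force: 29.9
```

>>> {"method": "drive_tool", "body": {"rows": [[[0.004,0,-0.05,0,0,0,0],[0.008,0,-0.1,0,0,0,0],[0.015,0,-0.17,0,0,0,0],[0.015,0,-0.17,0,0,0,0],[0,0,0,0,0,0,0]]]}}

```text
t: 27.62
eef_pos: [517.8, 65.6, 171.7]
tcp_rot: [-3.14, -0.092, 0.002]
ft_force: [0.2, 0.3, -3.4]
opening: 0.331
grip_force: 30.0
```

```bash
python3 heads.py
```

```text
[517.8  65.6 171.7] [-3.14e+00 -9.20e-02  2.00e-03] [-0.    0.4   1.94  0.    0.72  1.57] 0.33121997799820935
[ 435  170   46   52 2003] edges [519.5 -88.9] [ 519.6 -128.2] ends x 544.1 498.2
[ 302  172   39   51 1774] edges [517.9  24.5] [518.   -8.8] ends x 542.3 497.0
[ 369  172   41   51 1808] edges [518.  -32.7] [518.1 -67.7] ends x 542.4 497.2
[ 220  216   69   75 4380] edges [466.7  95.6] [466.8  34.4] ends x 505.4 433.7
column1 0.78 [ 662. -104.   46.] px [476.  16.]
column1 0.58 [660.   6.  47.] px [332.  17.]
column1 0.56 [660. -47.  42.] px [399.  19.]
column1 0.33 [361.  62.   3.] px [257. 330.]
```

View pics/wh.png

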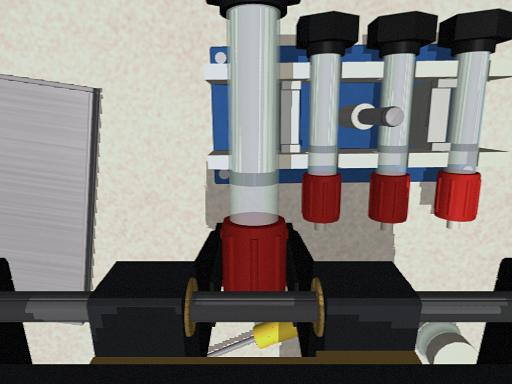

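Run:
```python
from h import *
s=env.state()
a=plan([517,70,250],PK,0)
p=TR(55,55,250);print(p)
a=plan(p,PL,0,a)
p=cam('wrist')
for sag in (0,.1,.2):
    d=np.array([np.cos(sag),0.02,-np.sin(sag)]); b=s['eef_pos']+[0,0,-2]; print(sag,proj(p,b+d*(114)+[0,0,12]).round(0),'collar top end')
```

```text
2 rows
[[0.0151, -0.0091, -0.1622, -0.0002, 0.0001, 0.0003, 0.0], [0.0152, -0.009, -0.1622, -0.0002, 0.0001, 0.0003, 0.0]]
[571.665782   391.40602631 250.        ]
15 rows
[[0.0145, -0.0857, 0.0013, 0.0294, -0.0206, 0.035, 0.0], [0.0054, -0.0863, 0.0086, 0.0294, -0.0206, 0.035, 0.0], [-0.0033, -0.0853, 0.0165, 0.0294, -0.0206, 0.035, 0.0], [-0.0112, -0.0826, 0.0247, 0.0294, -0.0206, 0.035, 0.0], [-0.0182, -0.0783, 0.0331, 0.0294, -0.0206, 0.035, 0.0]]
[[-0.0241, -0.0725, 0.0414, 0.0294, -0.0206, 0.035, 0.0], [-0.0288, -0.0654, 0.0495, 0.0294, -0.0206, 0.035, 0.0], [-0.0321, -0.0571, 0.0572, 0.0294, -0.0206, 0.035, 0.0], [-0.0339, -0.0479, 0.0642, 0.0294, -0.0206, 0.035, 0.0], [-0.0343, -0.0379, 0.0703, 0.0294, -0.0206, 0.035, 0.0]]
[[-0.0332, -0.0274, 0.0755, 0.0294, -0.0206, 0.035, 0.0], [-0.0306, -0.0168, 0.0796, 0.0294, -0.0206, 0.035, 0.0], [-0.0266, -0.0061, 0.0826, 0.0294, -0.0206, 0.035, 0.0], [-0.0213, 0.0042, 0.0842, 0.0294, -0.0206, 0.035, 0.0], [-0.0148, 0.014, 0.0845, 0.0294, -0.0206, 0.035, 0.0]]
0 [248.  -1.] collar top end
0.1 [249.   9.] collar top end
0.2 [249.  20.] collar top end
```

>>> {"method": "drive_tool", "body": {"rows": [[[0.015,-0.009,-0.162,0,0,0,0],[0.015,-0.009,-0.162,0,0,0,0],[0.015,-0.086,0.001,0.0294,-0.0206,0.035,0],[0.005,-0.086,0.009,0.0294,-0.0206,0.035,0],[-0.003,-0.085,0.017,0.0294,-0.0206,0.035,0]]]}}

```text
t: 28.4
eef_pos: [528.2, 134.9, 248.5]
tcp_rot: [-2.868, 0.157, -0.3]
ft_force: [-0.3, -0.1, -1.6]
opening: 0.331
grip_force: 30.0
```

>>> {"method": "drive_tool", "body": {"rows": [[[-0.011,-0.083,0.025,0.0294,-0.0206,0.035,0],[-0.018,-0.078,0.033,0.0294,-0.0206,0.035,0],[-0.024,-0.073,0.041,0.0294,-0.0206,0.035,0],[-0.029,-0.065,0.05,0.0294,-0.0206,0.035,0],[-0.032,-0.057,0.057,0.0294,-0.0206,0.035,0]]]}}

```text
t: 29.02
eef_pos: [546.4, 241.7, 248.2]
tcp_rot: [-2.558, 0.682, -0.694]
ft_force: [0.4, 0.2, -2.1]
opening: 0.33
grip_force: 30.0
```

>>> {"method": "drive_tool", "body": {"rows": [[[-0.034,-0.048,0.064,0.0294,-0.0206,0.035,0],[-0.034,-0.038,0.07,0.0294,-0.0206,0.035,0],[-0.033,-0.027,0.076,0.0294,-0.0206,0.035,0],[-0.031,-0.017,0.08,0.0294,-0.0206,0.035,0],[-0.027,-0.006,0.083,0.0294,-0.0206,0.035,0]]]}}

```text
t: 29.65
eef_pos: [564.5, 348.8, 248.0]
tcp_rot: [-2.476, 1.274, -1.148]
ft_force: [0.2, 0.7, -1.7]
opening: 0.329
grip_force: 30.0
```

>>> {"method": "drive_tool", "body": {"rows": [[[-0.021,0.004,0.084,0.0294,-0.0206,0.035,0],[-0.015,0.014,0.085,0.0294,-0.0206,0.035,0],[0,0,0,0,0,0,0],[0,0,0,0,0,0,0]]]}}

```text
t: 30.15
eef_pos: [571.5, 391.5, 249.3]
tcp_rot: [3.139, 1.483, -2.006]
ft_force: [0.4, -0.7, -2.1]
opening: 0.333
grip_force: 30.0
```

Run:
```python
from h import *
s=env.state();print(s['eef_pos'].round(1),s['tcp_rot'].round(3),s['joints'].round(2),s['opening'])
p=cam('scene','s8');find(p,['column1','tray'],k=4)
im=p['color'][80:384,170:490];cv2.imwrite('pics/s8c.png',cv2.resize(im,None,fx=1.9,fy=1.9))
print(proj(p,s['eef_pos'])-[170,80],proj(p,s['eef_pos']-[0,0,140])-[170,80])
a=plan(TR(55,55,220),PL,0)
```

```text
[571.5 391.5 249.3] [ 3.139  1.483 -2.006] [0.2  0.65 2.06 2.13 1.24 1.94] 0.33279738668831904
column1 0.86 [660. -99.  43.] px [189. 225.]
column1 0.85 [580. 410. 114.] px [404. 301.]
column1 0.71 [660.  14.  48.] px [225. 247.]
column1 0.59 [656. -48.  44.] px [206. 233.]
tray 0.92 [511. 347.   2.] px [380. 282.]
tray 0.58 [658.  10.  50.] px [225. 245.]
[244.44218337 183.01726102] [226.9336959  214.06782769]
1 rows
[[0.1212, 0.0026, 0.0114, 0.0005, 0.0005, 0.0002, 0.0]]
```

View pics/s8c.png

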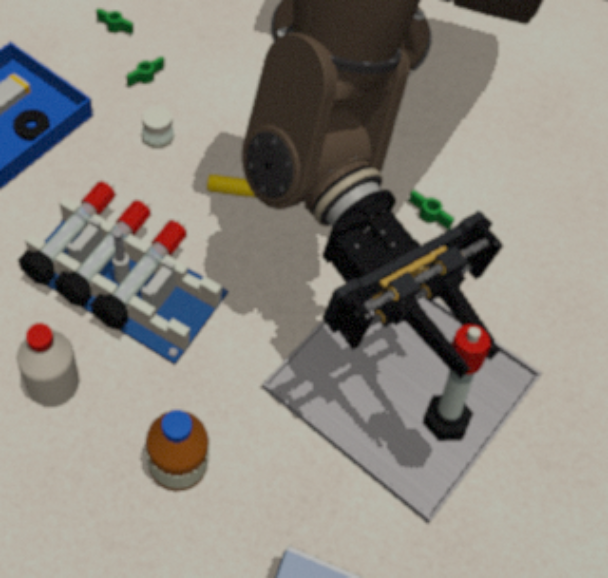

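```bash
cat > sag.py <<'E'
from h import *
def sag(n=3):
    s=env.state();e=s['eef_pos'];Q=R.from_euler('xyz',s['tcp_rot']);d=Q.apply([0,0,1]);h=np.r_[d[:2],0];h/=np.linalg.norm(h);l=np.cross([0,0,1],h)
    o=[]
    for c in ['scene','top']*n:
        p=cam(c)
        for r in env.place_of('column1',p)[:6]:
            w=W(p,r['at'])
            if np.linalg.norm(w-(e-[0,0,140]))<60: o.append([(w-e)@h,(w-e)@l,w[2]-e[2]]);print(c,round(r['score'],2),np.round(o[-1],0));break
    m=np.median(o,0);print('fwd,left,z',m.round(1),'tilt',np.round(np.arctan2(m[0],-m[2]),3),np.round(m[1]/-m[2],3),'d elev',np.degrees(np.arcsin(-d[2])).round(2))
if __name__=='__main__': sag()
E
python3 sag.py
```

```text
scene 0.62 [  21.    2. -138.]
top 0.91 [  19.   -2. -135.]
scene 0.85 [  22.    4. -134.]
top 0.68 [  19.    0. -135.]
scene 0.59 [  21.    1. -135.]
top 0.57 [  20.   -0. -137.]
fwd,left,z [  20.4    0.6 -135.2] tilt 0.15 0.005 d elev 4.91
```

```bash
echo "PL2=placeR(np.radians(13),np.radians(65)).as_euler('xyz')" >> h.py
python3 - <<'E'
from h import *
a=plan(TR(55,55,190),PL2,0)
E
```

```text
2 rows
[[0.1203, -0.0005, 0.0097, 0.0003, 0.0226, -0.0001, 0.0], [0.1193, -0.0005, 0.0182, 0.0003, 0.0226, -0.0001, 0.0]]
```

>>> {"method": "drive_tool", "body": {"rows": [[[0.12,0,0.01,0,0.0226,0,0],[0.12,0,0.018,0,0.0226,0,0],[0,0,0,0,0,0,0]]]}}

```text
t: 31.28
eef_pos: [571.3, 391.6, 189.1]
tcp_rot: [3.133, 1.343, -2.013]
ft_force: [0.3, -0.1, -1.6]
opening: 0.332
grip_force: 30.0
```

Run:
```python
from sag import *
sag(2);s=env.state();print(s['eef_pos'].round(1),s['ft_force'].round(1))
a=plan(TR(55,55,150),PL2,0)
```

```text
scene 0.78 [   0.   -0. -137.]
top 0.59 [   2.    3. -134.]
scene 0.84 [   4.   -0. -137.]
top 0.71 [   1.    0. -135.]
fwd,left,z [ 1.200e+00  1.000e-01 -1.361e+02] tilt 0.009 0.001 d elev 13.05
[571.5 391.5 190.4] [-0.5 -0.  -2.3]
1 rows
[[0.1576, -0.0008, 0.0364, 0.0006, 0.0002, 0.0001, 0.0]]
```

>>> {"method": "drive_tool", "body": {"rows": [[[0.1,0,0.023,0,0,0,0],[0.07,0,0.016,0,0,0,0],[0.008,0,0.002,0,0,0,0],[0,0,0,0,0,0,0]]]}}

```text
t: 32.17
eef_pos: [571.5, 391.4, 144.1]
tcp_rot: [3.138, 1.343, -2.009]
ft_force: [-0.4, 0.8, -3.0]
opening: 0.33
grip_force: 30.0
```

>>> {"method": "drive_tool", "body": {"rows": [[[0.006,0,0.001,0,0,0,0],[0,0,0,0,0,0,0],[0,0,0,0,0,0,0]]]}}

```text
t: 32.55
eef_pos: [571.5, 391.5, 144.0]
tcp_rot: [-3.14, 1.346, -2.003]
ft_force: [-1.2, -1.6, 5.4]
opening: 0.329
grip_force: 30.0
```

>>> {"method": "drive_tool", "body": {"rows": [[[0,0,0,0,0,0,0.42],[0,0,0,0,0,0,0.5],[0,0,0,0,0,0,0.5],[0,0,-0.06,0,0,0,0.5],[0,0,-0.15,0,0,0,0.5]]]}}

```text
t: 33.17
eef_pos: [549.0, 344.7, 154.6]
tcp_rot: [3.139, 1.344, -2.006]
ft_force: [0.8, -0.7, -0.0]
opening: 0.5
grip_force: 0.0
```

>>> {"method": "drive_tool", "body": {"rows": [[[0,0,-0.2,0,0,0,0.5],[-0.1,0,-0.1,0,0,0,0.5]]]}}

```text
t: 33.42
eef_pos: [520.4, 281.4, 195.3]
tcp_rot: [3.123, 1.342, -2.025]
ft_force: [0.8, -0.2, 0.1]
opening: 0.503
grip_force: 0.0
```

Run:
```python
from h import *
s=env.state();print(s['eef_pos'].round(1),s['tcp_rot'].round(3),s['joints'].round(2),s['opening'])
for c in ('scene','top'):
    p=cam(c,'y_'+c);find(p,['column1'],k=5)
im=cv2.imread('pics/y_scene.png')[100:384,150:470];cv2.imwrite('pics/y.png',cv2.resize(im,None,fx=1.9,fy=1.9))
a=plan([515,7.5,250],PK,.5)
a=plan([518,7.5,120],PK,.5,a)
```

```text
[520.4 281.4 195.3] [ 3.123  1.342 -2.025] [-0.02  0.66  2.24  1.92  1.25  1.81] 0.5032143435669979
column1 0.89 [570. 396.   5.] px [388. 313.]
column1 0.85 [653. -52.  45.] px [205. 232.]
column1 0.71 [ 660. -103.   45.] px [187. 223.]
column1 0.58 [655.  13.  45.] px [227. 246.]
column1 0.23 [ 501. -338.    2.] px [162. 151.]
column1 0.89 [661.  11.  46.] px [252. 126.]
column1 0.69 [ 657. -104.   46.] px [295. 126.]
column1 0.66 [571. 391.   6.] px [120. 164.]
column1 0.56 [655. -48.  44.] px [274. 128.]
column1 0.48 [746. 178.  -4.] px [194. 102.]
14 rows
[[0.0013, -0.0315, -0.0738, -0.0284, 0.0202, -0.0391, 0.5], [0.0095, -0.0241, -0.076, -0.0284, 0.0202, -0.0391, 0.5], [0.0168, -0.0157, -0.0769, -0.0284, 0.0202, -0.0391, 0.5], [0.023, -0.0064, -0.0766, -0.0284, 0.0202, -0.0391, 0.5], [0.028, 0.0036, -0.0751, -0.0284, 0.0202, -0.0391, 0.5]]
[[0.0317, 0.0139, -0.0725, -0.0284, 0.0202, -0.0391, 0.5], [0.0338, 0.0242, -0.0687, -0.0284, 0.0202, -0.0391, 0.5], [0.0344, 0.0344, -0.0639, -0.0284, 0.0202, -0.0391, 0.5], [0.0335, 0.044, -0.0582, -0.0284, 0.0202, -0.0391, 0.5], [0.031, 0.0529, -0.0518, -0.0284, 0.0202, -0.0391, 0.5]]
[[0.0271, 0.0608, -0.0449, -0.0284, 0.0202, -0.0391, 0.5], [0.0218, 0.0675, -0.0376, -0.0284, 0.0202, -0.0391, 0.5], [0.0153, 0.0728, -0.0301, -0.0284, 0.0202, -0.0391, 0.5], [0.0078, 0.0766, -0.0227, -0.0284, 0.0202, -0.0391, 0.5]]
3 rows
[[-0.0111, -0.0, 0.173, 0.0, 0.0, 0.0, 0.5], [-0.0111, -0.0, 0.173, 0.0, 0.0, 0.0, 0.5], [-0.0111, -0.0, 0.173, 0.0, 0.0, 0.0, 0.5]]
```

View pics/y.png

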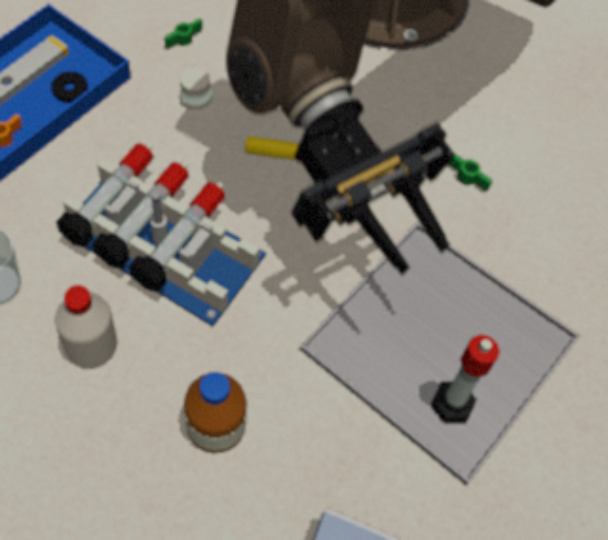

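>>> {"method": "drive_tool", "body": {"rows": [[[0.001,-0.032,-0.074,-0.0284,0.0202,-0.039,0.5],[0.01,-0.024,-0.076,-0.0284,0.0202,-0.039,0.5],[0.017,-0.016,-0.077,-0.0284,0.0202,-0.039,0.5],[0.023,-0.006,-0.077,-0.0284,0.0202,-0.039,0.5],[0.028,0.004,-0.075,-0.0284,0.0202,-0.039,0.5]]]}}

```text
t: 34.25
eef_pos: [519.2, 184.8, 214.1]
tcp_rot: [-2.603, 0.802, -0.918]
ft_force: [-0.0, 0.7, -0.1]
opening: 0.498
grip_force: 0.0
```

>>> {"method": "drive_tool", "body": {"rows": [[[0.032,0.014,-0.073,-0.0284,0.0202,-0.039,0.5],[0.034,0.024,-0.069,-0.0284,0.0202,-0.039,0.5],[0.034,0.034,-0.064,-0.0284,0.0202,-0.039,0.5],[0.034,0.044,-0.058,-0.0284,0.0202,-0.039,0.5],[0.031,0.053,-0.052,-0.0284,0.0202,-0.039,0.5]]]}}

```text
t: 34.88
eef_pos: [517.0, 86.4, 233.3]
tcp_rot: [-2.814, 0.251, -0.437]
ft_force: [0.6, -0.9, 0.4]
opening: 0.502
grip_force: 0.0
```

>>> {"method": "drive_tool", "body": {"rows": [[[0.027,0.061,-0.045,-0.0284,0.0202,-0.039,0.5],[0.022,0.068,-0.038,-0.0284,0.0202,-0.039,0.5],[0.015,0.073,-0.03,-0.0284,0.0202,-0.039,0.5],[0.008,0.077,-0.023,-0.0284,0.0202,-0.039,0.5],[0,0,0,0,0,0,0.5]]]}}

```text
t: 35.5
eef_pos: [514.4, 8.2, 248.9]
tcp_rot: [-3.138, -0.081, -0.002]
ft_force: [0.3, 0.6, -0.0]
opening: 0.499
grip_force: 0.0
```

```bash
python3 heads.py
python3 - <<'E'
from h import *
a=plan([518,7.5,140],PK,.5)
E
```

```text
[514.4   8.2 248.9] [-3.138e+00 -8.100e-02 -2.000e-03] [-0.12  0.29  1.85  0.02  0.92  1.45] 0.4989660157811302
[ 239  155   31   40 1111] edges [518.3  24.7] [518.2  -8.5] ends x 541.5 497.7
[ 293  155   31   40 1118] edges [518.2 -33.2] [518.1 -66.4] ends x 541.5 497.6
[ 347  154   32   40 1130] edges [519.2 -90.9] [ 519.2 -125.2] ends x 542.4 498.6
column1 0.94 [660.   7.  47.] px [256.  32.]
column1 0.78 [ 660. -105.   47.] px [370.  33.]
column1 0.56 [660. -48.  44.] px [311.  34.]
3 rows
[[-0.0074, 0.0016, 0.1449, -0.0005, 0.0007, -0.0005, 0.5], [-0.0078, 0.0013, 0.1449, -0.0005, 0.0007, -0.0005, 0.5], [-0.0081, 0.0011, 0.1449, -0.0005, 0.0007, -0.0005, 0.5]]
```

>>> {"method": "drive_tool", "body": {"rows": [[[-0.012,0,0.2,-0.001,0.002,0,0.5],[-0.012,0.001,0.2,0,0,0,0.5],[-0.012,0,0.2,0,0,0,0.5],[-0.012,0,0.15,0,0,0,0.5],[-0.004,0,0.06,0,0,0,0.5]]]}}

```text
t: 36.22
eef_pos: [519.0, 7.2, 44.1]
tcp_rot: [-3.141, -0.085, -0.005]
ft_force: [0.6, -0.0, 0.2]
opening: 0.5
grip_force: 0.0
```

>>> {"method": "drive_tool", "body": {"rows": [[[0,0,0,0,0,0,0.5],[0,0,0,0,0,0,0],[0,0,0,0,0,0,0],[0,0,0,0,0,0,0],[0,0,0,0,0,0,0]]]}}

```text
t: 36.85
eef_pos: [520.1, 7.1, 47.4]
tcp_rot: [3.141, -0.091, -0.003]
ft_force: [-0.7, 4.0, 6.4]
opening: 0.333
grip_force: 29.9
```

>>> {"method": "drive_tool", "body": {"rows": [[[0.004,0,-0.05,0,0,0,0],[0.008,0,-0.1,0,0,0,0],[0.015,0,-0.17,0,0,0,0],[0.015,0,-0.17,0,0,0,0],[0.015,0,-0.17,0,0,0,0]]]}}

```text
t: 37.48
eef_pos: [518.4, 7.0, 214.2]
tcp_rot: [3.14, -0.089, -0.004]
ft_force: [-0.1, -0.2, -2.0]
opening: 0.329
grip_force: 30.0
```

```bash
python3 heads.py
python3 - <<'E'
from h import *
p=TR(-55,55,250);print(p)
a=plan(p,PL2,0)
E
```

```text
[518.4   7.  214.2] [ 3.14  -0.089 -0.004] [-0.12  0.33  1.89  0.01  0.83  1.45] 0.3293196657349689
[ 355  164   35   43 1323] edges [519.1 -92. ] [ 519.  -126.2] ends x 542.3 499.0
[ 296  166   34   43 1329] edges [517.3 -34.5] [517.2 -67.7] ends x 540.6 497.3
[ 221  175   66   90 5245] edges [484.5  39.6] [484.2 -26.2] ends x 532.5 439.0
column1 0.97 [ 659. -106.   47.] px [380.  31.]
column1 0.94 [651.   8. 122.] px [252.  18.]
column1 0.75 [659. -49.  44.] px [316.  32.]
[462.59397369 405.665782   250.        ]
14 rows
[[-0.0159, -0.1139, -0.0113, 0.0283, -0.0204, 0.0392, 0.0], [-0.0301, -0.1115, 0.0002, 0.0283, -0.0204, 0.0392, 0.0], [-0.0432, -0.1064, 0.0123, 0.0283, -0.0204, 0.0392, 0.0], [-0.0547, -0.0987, 0.0246, 0.0283, -0.0204, 0.0392, 0.0], [-0.0643, -0.0887, 0.0367, 0.0283, -0.0204, 0.0392, 0.0]]
[[-0.0717, -0.0765, 0.0485, 0.0283, -0.0204, 0.0392, 0.0], [-0.0769, -0.0625, 0.0594, 0.0283, -0.0204, 0.0392, 0.0], [-0.0795, -0.0471, 0.0693, 0.0283, -0.0204, 0.0392, 0.0], [-0.0796, -0.0307, 0.0779, 0.0283, -0.0204, 0.0392, 0.0], [-0.0771, -0.0138, 0.0849, 0.0283, -0.0204, 0.0392, 0.0]]
[[-0.0721, 0.0032, 0.0902, 0.0283, -0.0204, 0.0392, 0.0], [-0.0648, 0.0198, 0.0936, 0.0283, -0.0204, 0.0392, 0.0], [-0.0553, 0.0356, 0.095, 0.0283, -0.0204, 0.0392, 0.0], [-0.0439, 0.0502, 0.0943, 0.0283, -0.0204, 0.0392, 0.0]]
```

```bash
cat > sag2.py <<'E'
from h import *
def sag2(n=2):
    s=env.state();e=s['eef_pos'];Q=R.from_euler('xyz',s['tcp_rot']);o=[]
    for c in ['scene','top','wrist']*n:
        p=cam(c)
        for r in env.place_of('column1',p)[:6]:
            w=W(p,r['at']); L=np.linalg.norm(w-e)
            if 115<L<165: v=Q.inv().apply(w-e);o.append(v);print(c,round(r['score'],2),w.round(0),v.round(0));break
    m=np.median(o,0);print('foot in tool frame',m.round(1),'elev of tool for upright (deg):',np.degrees(np.arctan2(m[2],m[0])*1).round(1))
    return m
if __name__=='__main__': sag2()
E
python3 sag2.py
```

```text
scene 0.95 [648.  10. 128.] [118.  -4. 101.]
top 0.81 [644.  12. 119.] [114.  -6. 110.]
wrist 0.56 [644.   8. 113.] [113.  -2. 115.]
scene 0.64 [642.  10. 115.] [111.  -4. 113.]
top 0.64 [645.  11. 115.] [115.  -5. 113.]
wrist 0.67 [643.   6. 117.] [112.   0. 111.]
foot in tool frame [113.2  -3.8 111.8] elev of tool for upright (deg): 44.6
```

Run:
```python
from h import *
PL3=placeR(np.radians(44),np.radians(65)).as_euler('xyz');print(PL3)
p=TR(-55,55,250)
from kin import ik,R
print([j.round(2) for j in ik(p,R.from_euler('xyz',PL3))],[j.round(2) for j in ik(TR(-55,55,160),R.from_euler('xyz',PL3))])
a=plan(p,PL3,0)
```

```text
[ 3.14159265  0.80285146 -2.00712864]
[] [array([0.42, 0.49, 2.12, 1.82, 0.51, 2.32])]
13 rows
[[-0.0167, -0.1226, -0.0134, 0.0176, -0.0139, 0.047, 0.0], [-0.035, -0.1193, -0.0056, 0.0176, -0.0139, 0.047, 0.0], [-0.0522, -0.1129, 0.0027, 0.0176, -0.0139, 0.047, 0.0], [-0.068, -0.1036, 0.0114, 0.0176, -0.0139, 0.047, 0.0], [-0.0817, -0.0916, 0.02, 0.0176, -0.0139, 0.047, 0.0]]
[[-0.0932, -0.0774, 0.0285, 0.0176, -0.0139, 0.047, 0.0], [-0.102, -0.0611, 0.0366, 0.0176, -0.0139, 0.047, 0.0], [-0.108, -0.0433, 0.0441, 0.0176, -0.0139, 0.047, 0.0], [-0.1109, -0.0245, 0.0507, 0.0176, -0.0139, 0.047, 0.0], [-0.1108, -0.0051, 0.0564, 0.0176, -0.0139, 0.047, 0.0]]
[[-0.1076, 0.0143, 0.0609, 0.0176, -0.0139, 0.047, 0.0], [-0.1013, 0.0332, 0.0641, 0.0176, -0.0139, 0.047, 0.0], [-0.0922, 0.0511, 0.066, 0.0176, -0.0139, 0.047, 0.0]]
```

```bash
cat > path.py <<'E'
from kin import *
def path(p0,A,p1,B,j0,n=20):
    rv=(A.inv()*B).as_rotvec();prev=np.array(j0);mn=9
    for t in np.linspace(0,1,n):
        r=ik(p0+t*(p1-p0),A*R.from_rotvec(rv*t),[prev])
        if not r: return 'fail %.2f'%t,prev.round(2)
        prev=r[0];mn=min(mn,prev[4])
    return prev,round(mn,2)
E
python3 - <<'E'
from h import *
from path import *
s=env.state();Q=R.from_euler('xyz',s['tcp_rot'])
for az in (65,80,90,100,110):
  for z in (230,):
    B=placeR(np.radians(44),np.radians(az)); r=path(s['eef_pos'],Q,TR(-55,55,z),B,s['joints'])
    print(az,r, [path(TR(-55,55,z),B,TR(-55,55,162),B,r[0],3) if not isinstance(r[0],str) else ''])
E
```

```text
65 ('fail 0.95', array([0.32, 0.36, 2.03, 1.21, 0.61, 2.68])) ['']
80 (array([0.35210843, 0.40611544, 1.983249  , 1.24421216, 0.71626675,
       2.68975451]), np.float64(0.72)) [(array([0.35210845, 0.51847361, 2.0452827 , 1.4482861 , 0.67713851,
       2.42436616]), np.float64(0.68))]
90 (array([0.32618361, 0.43814283, 1.92099377, 1.12422186, 0.85641877,
       2.65510334]), np.float64(0.82)) [(array([0.32618361, 0.54418482, 1.98092707, 1.26708234, 0.79532748,
       2.44488528]), np.float64(0.8))]
100 (array([0.31253612, 0.47378421, 1.85057514, 1.01872268, 0.9914482 ,
       2.61231817]), np.float64(0.82)) [(array([0.31253612, 0.57351104, 1.90857317, 1.11709859, 0.91521848,
       2.44279582]), np.float64(0.92))]
110 (array([0.30976814, 0.5117455 , 1.77440363, 0.92390363, 1.1215554 ,
       2.56323751]), np.float64(0.82)) [(array([0.30976814, 0.60545176, 1.83076106, 0.98986708, 1.03495286,
       2.42404616]), np.float64(1.03))]
```

Run:
```python
from h import *
from path import *
s=env.state();Q=R.from_euler('xyz',s['tcp_rot'])
B=placeR(np.radians(44),np.radians(92));print(path(s['eef_pos'],Q,TR(-55,55,205),B,s['joints']),B.as_euler('xyz'))
plan(TR(-55,55,205),B.as_euler('xyz'),0)
```

```text
(array([0.32251147, 0.48174419, 1.93167525, 1.14843027, 0.85756533,
       2.57523339]), np.float64(0.82)) [ 3.14159265  0.80285146 -1.53588974]
11 rows
[[-0.0211, -0.1449, 0.0005, 0.016, -0.0204, 0.0427, 0.0], [-0.04, -0.1405, 0.0096, 0.016, -0.0204, 0.0427, 0.0], [-0.0575, -0.1332, 0.0196, 0.016, -0.0204, 0.0427, 0.0], [-0.0731, -0.1232, 0.0303, 0.016, -0.0204, 0.0427, 0.0], [-0.0865, -0.1107, 0.0413, 0.016, -0.0204, 0.0427, 0.0]]
[[-0.0974, -0.0959, 0.0524, 0.016, -0.0204, 0.0427, 0.0], [-0.1054, -0.0794, 0.0633, 0.016, -0.0204, 0.0427, 0.0], [-0.1105, -0.0614, 0.0738, 0.016, -0.0204, 0.0427, 0.0], [-0.1124, -0.0425, 0.0836, 0.016, -0.0204, 0.0427, 0.0], [-0.1112, -0.0231, 0.0924, 0.016, -0.0204, 0.0427, 0.0]]
[[-0.1068, -0.0036, 0.1001, 0.016, -0.0204, 0.0427, 0.0]]
```

>>> {"method": "drive_tool", "body": {"rows": [[[-0.021,-0.145,0.001,0.016,-0.0204,0.0427,0],[-0.04,-0.14,0.01,0.016,-0.0204,0.0427,0],[-0.058,-0.133,0.02,0.016,-0.0204,0.0427,0],[-0.073,-0.123,0.03,0.016,-0.0204,0.0427,0],[-0.086,-0.111,0.041,0.016,-0.0204,0.0427,0]]]}}

```text
t: 38.8
eef_pos: [493.5, 189.3, 208.8]
tcp_rot: [-2.951, 0.308, -0.643]
ft_force: [0.1, -0.3, -2.4]
opening: 0.329
grip_force: 30.0
```

>>> {"method": "drive_tool", "body": {"rows": [[[-0.097,-0.096,0.052,0.016,-0.0204,0.0427,0],[-0.105,-0.079,0.063,0.016,-0.0204,0.0427,0],[-0.11,-0.061,0.074,0.016,-0.0204,0.0427,0],[-0.112,-0.042,0.084,0.016,-0.0204,0.0427,0],[-0.111,-0.023,0.092,0.016,-0.0204,0.0427,0]]]}}

```text
t: 39.42
eef_pos: [468.1, 369.7, 205.4]
tcp_rot: [-3.063, 0.735, -1.357]
ft_force: [0.2, 0.3, -2.7]
opening: 0.326
grip_force: 30.0
```

>>> {"method": "drive_tool", "body": {"rows": [[[-0.107,-0.004,0.1,0.016,-0.0204,0.0427,0],[0,0,0,0,0,0,0]]]}}

```text
t: 39.67
eef_pos: [461.7, 406.1, 204.3]
tcp_rot: [-3.14, 0.802, -1.534]
ft_force: [0.1, -0.5, -2.0]
opening: 0.328
grip_force: 30.0
```

Run:
```python
from sag2 import *
s=env.state();print(s['eef_pos'].round(1),s['tcp_rot'].round(3),s['joints'].round(2),s['opening'],s['grip_force'],s['ft_force'].round(1))
sag2(2)
plan(TR(-55,55,205),placeR(np.radians(44),np.radians(92)).as_euler('xyz'),0)
```

```text
[461.7 406.1 204.3] [-3.14   0.802 -1.534] [0.32 0.49 1.93 1.15 0.86 2.57] 0.32806292485284994 29.998506903648376 [ 0.1 -0.5 -2. ]
scene 0.56 [457. 402.  46.] [117.   5. 107.]
wrist 0.76 [462. 396.  48.] [119.  -0. 102.]
wrist 0.81 [461. 401.  47.] [117.   1. 105.]
foot in tool frame [116.8   1.3 105.3] elev of tool for upright (deg): 42.0
1 rows
[[-0.002, 0.0014, 0.0027, -0.0007, -0.0, 0.0004, 0.0]]
```

>>> {"method": "drive_tool", "body": {"rows": [[[0.052,0,0.05,0,-0.004,0,0],[0.04,0,0.038,0,0,0,0],[0.012,0,0.011,0,0,0,0],[0,0,0,0,0,0,0]]]}}

```text
t: 40.78
eef_pos: [463.0, 405.0, 169.2]
tcp_rot: [-3.138, 0.815, -1.534]
ft_force: [0.2, 0.5, -2.4]
opening: 0.332
grip_force: 30.0
```

>>> {"method": "drive_tool", "body": {"rows": [[[0.006,0,0.006,0,0,0,0],[0,0,0,0,0,0,0]]]}}

```text
t: 41.02
eef_pos: [463.0, 405.1, 167.3]
tcp_rot: [-3.137, 0.816, -1.533]
ft_force: [-0.6, 0.2, -1.9]
opening: 0.33
grip_force: 30.0
```

>>> {"method": "drive_tool", "body": {"rows": [[[0.006,0,0.006,0,0,0,0],[0,0,0,0,0,0,0]]]}}

```text
t: 41.28
eef_pos: [462.9, 405.1, 164.9]
tcp_rot: [-3.138, 0.815, -1.534]
ft_force: [0.2, -0.0, -2.3]
opening: 0.33
grip_force: 30.0
```

Run:
```python
from sag2 import *
sag2(2)
```

```text
scene 0.86 [461. 405.   7.] [115.   2. 108.]
wrist 0.86 [464. 399.   9.] [118.  -0. 103.]
scene 0.89 [463. 403.   6.] [117.   1. 107.]
wrist 0.84 [464. 402.   6.] [118.  -1. 106.]
foot in tool frame [117.6   0.2 107. ] elev of tool for upright (deg): 42.3
```

>>> {"method": "drive_tool", "body": {"rows": [[[0.005,0,0.005,0,0,0,0],[0,0,0,0,0,0,0]]]}}

```text
t: 42.12
eef_pos: [463.3, 405.5, 164.1]
tcp_rot: [-3.137, 0.817, -1.533]
ft_force: [-0.9, -0.7, 7.4]
opening: 0.333
grip_force: 30.0
```

>>> {"method": "drive_tool", "body": {"rows": [[[0.004,0,0.004,0,0,0,0],[0,0,0,0,0,0,0]]]}}

```text
t: 42.38
eef_pos: [463.5, 406.0, 164.0]
tcp_rot: [-3.135, 0.82, -1.532]
ft_force: [-1.6, -2.1, 15.6]
opening: 0.331
grip_force: 30.1
```

>>> {"method": "drive_tool", "body": {"rows": [[[-0.003,0,-0.003,0,0,0,0],[0,0,0,0,0,0,0.42],[0,0,0,0,0,0,0.5],[0,0,0,0,0,0,0.5],[0,0,-0.08,0,0,0,0.5]]]}}

```text
t: 43.0
eef_pos: [462.9, 390.8, 175.8]
tcp_rot: [-3.141, 0.815, -1.535]
ft_force: [0.5, -0.1, 1.2]
opening: 0.499
grip_force: 0.0
```

>>> {"method": "drive_tool", "body": {"rows": [[[0,0,-0.2,0,0,0,0.5],[0,0,-0.2,0,0,0,0.5]]]}}

```text
t: 43.25
eef_pos: [465.5, 317.0, 245.6]
tcp_rot: [-3.14, 0.815, -1.534]
ft_force: [0.3, -0.6, 1.4]
opening: 0.498
grip_force: 0.0
```

Run:
```python
from h import *
s=env.state();print(s['eef_pos'].round(1),s['tcp_rot'].round(3),s['joints'].round(2),s['opening'])
for c in ('scene','top','wrist'):
    p=cam(c,'z_'+c);find(p,['column1'],k=5,th=.4);find(p,['column1'],'search_frame',k=5,th=.4);print()
a=plan([515,-50,250],PK,.5)
```

```text
[465.5 317.  245.6] [-3.14   0.815 -1.534] [0.14 0.39 1.96 1.03 1.   2.56] 0.4980719788713192
column1 0.87 [461. 407.   6.] px [414. 278.]
column1 0.67 [655. -49.  46.] px [206. 233.]
column1 0.65 [573. 394.   6.] px [387. 314.]
column1 0.63 [ 660. -102.   45.] px [188. 224.]
column1 0.7 [578. 395.  91.] px [395. 301.]
column1 0.64 [470. 407. 104.] px [424. 262.]
column1 0.62 [596. -97.  56.] px [205. 204.]
column1 0.61 [598. -48.  58.] px [221. 214.]
column1 0.49 [ 500. -333.    9.] px [163. 150.]

column1 0.83 [569. 390.   6.] px [120. 165.]
column1 0.68 [ 660. -104.   47.] px [295. 124.]
column1 0.66 [657. -47.  43.] px [274. 127.]
column1 0.58 [463. 400.   5.] px [117. 202.]
column1 0.94 [ 581. -107.   55.] px [297. 153.]
column1 0.85 [566. 385. 163.] px [ 98. 158.]
column1 0.73 [578. -52.  53.] px [276. 155.]
column1 0.52 [458. 392. 146.] px [ 98. 203.]

column1 0.74 [571. 397.   8.] px [144.  43.]
column1 0.63 [463. 401.   5.] px [252.  47.]
column1 0.97 [561. 384.  98.] px [137. 107.]
column1 0.64 [460. 387.  93.] px [257. 107.]

11 rows
[[0.0907, -0.0133, -0.0994, -0.0163, 0.0206, -0.0427, 0.5], [0.0976, 0.0043, -0.0935, -0.0163, 0.0206, -0.0427, 0.5], [0.1016, 0.0223, -0.0864, -0.0163, 0.0206, -0.0427, 0.5], [0.1028, 0.0402, -0.0781, -0.0163, 0.0206, -0.0427, 0.5], [0.101, 0.0577, -0.069, -0.0163, 0.0206, -0.0427, 0.5]]
[[0.0963, 0.0743, -0.0592, -0.0163, 0.0206, -0.0427, 0.5], [0.0888, 0.0895, -0.049, -0.0163, 0.0206, -0.0427, 0.5], [0.0787, 0.103, -0.0386, -0.0163, 0.0206, -0.0427, 0.5], [0.0663, 0.1144, -0.0283, -0.0163, 0.0206, -0.0427, 0.5], [0.0518, 0.1236, -0.0184, -0.0163, 0.0206, -0.0427, 0.5]]
[[0.0356, 0.1301, -0.0091, -0.0163, 0.0206, -0.0427, 0.5]]
```

Two columns stand. To the third.

>>> {"method": "drive_tool", "body": {"rows": [[[0.091,-0.013,-0.099,-0.0163,0.0206,-0.0427,0.5],[0.098,0.004,-0.094,-0.0163,0.0206,-0.0427,0.5],[0.102,0.022,-0.086,-0.0163,0.0206,-0.0427,0.5],[0.103,0.04,-0.078,-0.0163,0.0206,-0.0427,0.5],[0.101,0.058,-0.069,-0.0163,0.0206,-0.0427,0.5]]]}}

```text
t: 44.32
eef_pos: [488.4, 149.6, 246.8]
tcp_rot: [-2.941, 0.4, -0.757]
ft_force: [0.2, -0.4, -0.1]
opening: 0.497
grip_force: 0.0
```

>>> {"method": "drive_tool", "body": {"rows": [[[0.096,0.074,-0.059,-0.0163,0.0206,-0.0427,0.5],[0.089,0.09,-0.049,-0.0163,0.0206,-0.0427,0.5],[0.079,0.103,-0.039,-0.0163,0.0206,-0.0427,0.5],[0.066,0.114,-0.028,-0.0163,0.0206,-0.0427,0.5],[0.052,0.124,-0.018,-0.0163,0.0206,-0.0427,0.5]]]}}

```text
t: 44.95
eef_pos: [511.0, -17.8, 249.3]
tcp_rot: [-3.084, -0.02, -0.127]
ft_force: [0.6, -0.1, 0.2]
opening: 0.502
grip_force: 0.0
```

>>> {"method": "drive_tool", "body": {"rows": [[[0.036,0.13,-0.009,-0.0163,0.0206,-0.0427,0.5],[0,0,0,0,0,0,0.5]]]}}

```text
t: 45.2
eef_pos: [515.1, -51.1, 249.9]
tcp_rot: [-3.141, -0.087, -0.002]
ft_force: [-1.4, 0.1, -0.8]
opening: 0.501
grip_force: 0.0
```

```bash
python3 heads.py
python3 - <<'E'
from h import *
a=plan([519,-49.5,60],PK,.5)
E
```

```text
[515.1 -51.1 249.9] [-3.141e+00 -8.700e-02 -2.000e-03] [-0.24  0.29  1.85  0.03  0.92  1.32] 0.5006892035305657
[ 238  157   30   40 1092] edges [517.8 -33.9] [517.7 -66.2] ends x 541.1 497.1
[ 292  156   30   39 1110] edges [519.3 -92. ] [ 519.3 -124.3] ends x 542.1 499.2
column1 0.85 [ 661. -103.   44.] px [306.  35.]
column1 0.84 [660. -48.  42.] px [250.  36.]
4 rows
[[-0.0126, -0.0001, 0.1896, -0.0002, 0.0001, -0.0002, 0.5], [-0.0127, -0.0003, 0.1896, -0.0002, 0.0001, -0.0002, 0.5], [-0.0127, -0.0004, 0.1896, -0.0002, 0.0001, -0.0002, 0.5], [-0.0128, -0.0005, 0.1896, -0.0002, 0.0001, -0.0002, 0.5]]
```

>>> {"method": "drive_tool", "body": {"rows": [[[-0.012,-0.001,0.2,0,0,0,0.5],[-0.012,-0.001,0.2,0,0,0,0.5],[-0.012,-0.001,0.2,0,0,0,0.5],[-0.012,-0.001,0.15,0,0,0,0.5],[-0.006,0,0.062,0,0,0,0.5]]]}}

```text
t: 45.92
eef_pos: [519.2, -48.7, 44.9]
tcp_rot: [-3.14, -0.084, -0.002]
ft_force: [-0.3, -0.2, -0.0]
opening: 0.503
grip_force: 0.0
```

>>> {"method": "drive_tool", "body": {"rows": [[[0,0,0,0,0,0,0.5],[0,0,0,0,0,0,0],[0,0,0,0,0,0,0],[0,0,0,0,0,0,0],[0,0,0,0,0,0,0]]]}}

```text
t: 46.55
eef_pos: [520.2, -49.8, 47.7]
tcp_rot: [-3.141, -0.09, -0.001]
ft_force: [0.0, 1.0, 6.4]
opening: 0.334
grip_force: 30.0
```

>>> {"method": "drive_tool", "body": {"rows": [[[0.004,0,-0.05,0,0,0,0],[0.008,0,-0.1,0,0,0,0],[0.015,0,-0.17,0,0,0,0],[0.015,0,-0.17,0,0,0,0],[0.015,0,-0.17,0,0,0,0]]]}}

```text
t: 47.18
eef_pos: [518.8, -49.8, 214.6]
tcp_rot: [-3.141, -0.088, -0.001]
ft_force: [-0.4, -0.5, -1.7]
opening: 0.328
grip_force: 29.9
```

Run:
```python
from sag2 import *
s=env.state();print(s['eef_pos'].round(1),s['tcp_rot'].round(3),s['opening'])
sag2(1)
a=plan(TR(55,-55,245),PL2,0)
```

```text
[518.8 -49.8 214.6] [-3.141e+00 -8.800e-02 -1.000e-03] 0.32769397854229426
scene 0.93 [652. -51. 211.] [133.   1.  15.]
foot in tool frame [132.7   0.9  15.1] elev of tool for upright (deg): 6.5
14 rows
[[0.0117, -0.0949, -0.0084, 0.0284, -0.0202, 0.0391, 0.0], [-0.0003, -0.096, -0.0002, 0.0284, -0.0202, 0.0391, 0.0], [-0.0118, -0.0949, 0.0087, 0.0284, -0.0202, 0.0391, 0.0], [-0.0224, -0.0916, 0.0181, 0.0284, -0.0202, 0.0391, 0.0], [-0.0319, -0.0862, 0.0278, 0.0284, -0.0202, 0.0391, 0.0]]
[[-0.04, -0.0788, 0.0375, 0.0284, -0.0202, 0.0391, 0.0], [-0.0464, -0.0697, 0.0469, 0.0284, -0.0202, 0.0391, 0.0], [-0.0511, -0.0591, 0.0557, 0.0284, -0.0202, 0.0391, 0.0], [-0.0539, -0.0473, 0.0638, 0.0284, -0.0202, 0.0391, 0.0], [-0.0546, -0.0346, 0.0709, 0.0284, -0.0202, 0.0391, 0.0]]
[[-0.0534, -0.0213, 0.0769, 0.0284, -0.0202, 0.0391, 0.0], [-0.0501, -0.0079, 0.0815, 0.0284, -0.0202, 0.0391, 0.0], [-0.045, 0.0054, 0.0846, 0.0284, -0.0202, 0.0391, 0.0], [-0.0381, 0.0182, 0.0862, 0.0284, -0.0202, 0.0391, 0.0]]
```

>>> {"method": "drive_tool", "body": {"rows": [[[0.012,-0.095,-0.008,0.0284,-0.0202,0.0391,0],[0,-0.096,0,0.0284,-0.0202,0.0391,0],[-0.012,-0.095,0.009,0.0284,-0.0202,0.0391,0],[-0.022,-0.092,0.018,0.0284,-0.0202,0.0391,0],[-0.032,-0.086,0.028,0.0284,-0.0202,0.0391,0]]]}}

```text
t: 48.1
eef_pos: [533.3, 69.6, 223.0]
tcp_rot: [-2.749, 0.356, -0.541]
ft_force: [1.0, 0.2, -2.4]
opening: 0.33
grip_force: 29.9
```

>>> {"method": "drive_tool", "body": {"rows": [[[-0.04,-0.079,0.038,0.0284,-0.0202,0.0391,0],[-0.046,-0.07,0.047,0.0284,-0.0202,0.0391,0],[-0.051,-0.059,0.056,0.0284,-0.0202,0.0391,0],[-0.054,-0.047,0.064,0.0284,-0.0202,0.0391,0],[-0.055,-0.035,0.071,0.0284,-0.0202,0.0391,0]]]}}

```text
t: 48.72
eef_pos: [547.2, 188.1, 234.4]
tcp_rot: [-2.599, 0.925, -1.038]
ft_force: [0.6, 0.7, -0.8]
opening: 0.33
grip_force: 29.9
```

>>> {"method": "drive_tool", "body": {"rows": [[[-0.053,-0.021,0.077,0.0284,-0.0202,0.0391,0],[-0.05,-0.008,0.082,0.0284,-0.0202,0.0391,0],[-0.045,0.005,0.085,0.0284,-0.0202,0.0391,0],[-0.038,0.018,0.086,0.0284,-0.0202,0.0391,0],[0,0,0,0,0,0,0]]]}}

```text
t: 49.35
eef_pos: [556.8, 283.9, 242.8]
tcp_rot: [3.131, 1.341, -2.015]
ft_force: [0.5, -0.7, -1.6]
opening: 0.331
grip_force: 29.9
```

Run:
```python
from sag2 import *
s=env.state();print(s['eef_pos'].round(1),s['tcp_rot'].round(3),s['opening'])
m=sag2(2);e=np.clip(np.arctan2(m[2],m[0]),0,1)
B=placeR(e,np.radians(65)).as_euler('xyz')
a=plan(TR(55,-55,175),B,0)
a=plan(TR(55,-55,150),B,0,a)
print((R.from_euler('xyz',B).inv().apply([0,0,-1])).round(3))
```

```text
[556.8 283.9 242.8] [ 3.131  1.341 -2.015] 0.3308653785197282
scene 0.73 [546. 267. 104.] [139.   2.  12.]
top 0.64 [549. 267. 103.] [140.  -0.  14.]
scene 0.77 [549. 265. 104.] [139.  -1.  12.]
top 0.84 [552. 266. 105.] [138.  -4.  13.]
foot in tool frame [139.3  -0.7  12.6] elev of tool for upright (deg): 5.2
2 rows
[[0.1368, 0.002, 0.0305, 0.0001, -0.0218, 0.0004, 0.0], [0.1386, 0.0018, 0.021, 0.0001, -0.0218, 0.0004, 0.0]]
1 rows
[[0.0996, 0.0, 0.009, 0.0, 0.0, 0.0, 0.0]]
[0.996 0.    0.09 ]
```

>>> {"method": "drive_tool", "body": {"rows": [[[0.137,0.002,0.03,0,-0.0218,0,0],[0.138,0.002,0.021,0,-0.0218,0,0],[0.06,0,0.005,0,0,0,0],[0.036,0,0.003,0,0,0,0],[0,0,0,0,0,0,0]]]}}

```text
t: 50.58
eef_pos: [557.4, 282.4, 151.5]
tcp_rot: [-3.112, 1.48, -1.976]
ft_force: [0.2, -0.3, -1.3]
opening: 0.33
grip_force: 29.9
```

>>> {"method": "drive_tool", "body": {"rows": [[[0.01,0,0.001,0,0,0,0],[0,0,0,0,0,0,0]]]}}

```text
t: 50.82
eef_pos: [557.3, 282.3, 149.3]
tcp_rot: [-3.106, 1.481, -1.97]
ft_force: [0.2, -0.1, -1.2]
opening: 0.332
grip_force: 29.9
```

>>> {"method": "drive_tool", "body": {"rows": [[[0.008,0,0.001,0,0,0,0],[0,0,0,0,0,0,0]]]}}

```text
t: 51.08
eef_pos: [557.3, 282.4, 146.5]
tcp_rot: [-3.118, 1.48, -1.982]
ft_force: [0.1, -0.0, -1.8]
opening: 0.328
grip_force: 29.9
```

```bash
python3 sag2.py
```

```text
scene 0.64 [556. 285.  10.] [136.   3.  14.]
scene 0.83 [554. 285.   8.] [138.   5.  13.]
foot in tool frame [137.    3.6  13.5] elev of tool for upright (deg): 5.6
```

>>> {"method": "drive_tool", "body": {"rows": [[[0.006,0,0,0,0,0,0],[0,0,0,0,0,0,0]]]}}

```text
t: 51.92
eef_pos: [557.2, 282.2, 144.8]
tcp_rot: [-3.122, 1.48, -1.986]
ft_force: [-0.8, 0.5, -2.0]
opening: 0.326
grip_force: 29.9
```

>>> {"method": "drive_tool", "body": {"rows": [[[0.005,0,0,0,0,0,0],[0,0,0,0,0,0,0]]]}}

```text
t: 52.18
eef_pos: [557.4, 282.1, 144.4]
tcp_rot: [-3.111, 1.482, -1.975]
ft_force: [-0.6, -0.3, 4.9]
opening: 0.331
grip_force: 29.9
```

>>> {"method": "drive_tool", "body": {"rows": [[[0,0,0,0,0,0,0.42],[0,0,0,0,0,0,0.5],[0,0,0,0,0,0,0.5],[0,0,-0.06,0,0,0,0.5],[0,0,-0.15,0,0,0,0.5]]]}}

```text
t: 52.8
eef_pos: [534.2, 234.6, 148.5]
tcp_rot: [-3.116, 1.481, -1.978]
ft_force: [0.5, -0.2, -0.2]
opening: 0.5
grip_force: 0.0
```

>>> {"method": "drive_tool", "body": {"rows": [[[0,0,-0.2,0,0,0,0.5],[-0.15,0,-0.05,0,0,0,0.5],[-0.15,0,0,0,0,0,0.5]]]}}

```text
t: 53.18
eef_pos: [511.4, 182.5, 229.3]
tcp_rot: [3.141, 1.48, -2.009]
ft_force: [0.5, 0.7, -0.7]
opening: 0.499
grip_force: 0.0
```

Run:
```python
from h import *
s=env.state();print(s['eef_pos'].round(1),s['tcp_rot'].round(3),s['joints'].round(2),s['opening'])
for c in ('scene','top'):
    p=cam(c,'z_'+c);find(p,['column1'],k=5,th=.4)
a=plan([515,-108,250],PK,.5)
```

```text
[511.4 182.5 229.3] [ 3.141  1.48  -2.009] [-0.27  0.65  2.27  1.71  1.45  1.78] 0.4987409541528863
column1 0.96 [556. 280.   6.] px [346. 281.]
column1 0.81 [ 661. -105.   44.] px [186. 224.]
column1 0.6 [460. 404.   6.] px [413. 277.]
column1 0.6 [570. 396.   4.] px [388. 313.]
column1 0.51 [ 499. -338.   -1.] px [163. 152.]
column1 0.88 [557. 285.   2.] px [158. 169.]
column1 0.74 [571. 390.   6.] px [121. 165.]
column1 0.69 [ 661. -106.   44.] px [296. 125.]
15 rows
[[0.0009, -0.0338, -0.0704, -0.0293, 0.0205, -0.035, 0.5], [0.0088, -0.0266, -0.0729, -0.0293, 0.0205, -0.035, 0.5], [0.0161, -0.0185, -0.0741, -0.0293, 0.0205, -0.035, 0.5], [0.0224, -0.0095, -0.0742, -0.0293, 0.0205, -0.035, 0.5], [0.0277, 0.0001, -0.073, -0.0293, 0.0205, -0.035, 0.5]]
[[0.0317, 0.01, -0.0706, -0.0293, 0.0205, -0.035, 0.5], [0.0345, 0.02, -0.0671, -0.0293, 0.0205, -0.035, 0.5], [0.036, 0.0298, -0.0625, -0.0293, 0.0205, -0.035, 0.5], [0.036, 0.0393, -0.057, -0.0293, 0.0205, -0.035, 0.5], [0.0347, 0.0482, -0.0507, -0.0293, 0.0205, -0.035, 0.5]]
[[0.032, 0.0562, -0.0437, -0.0293, 0.0205, -0.035, 0.5], [0.028, 0.0632, -0.0363, -0.0293, 0.0205, -0.035, 0.5], [0.0228, 0.069, -0.0285, -0.0293, 0.0205, -0.035, 0.5], [0.0165, 0.0734, -0.0207, -0.0293, 0.0205, -0.035, 0.5], [0.0094, 0.0764, -0.0129, -0.0293, 0.0205, -0.035, 0.5]]
```

>>> {"method": "drive_tool", "body": {"rows": [[[0.001,-0.034,-0.07,-0.0293,0.0205,-0.035,0.5],[0.009,-0.027,-0.073,-0.0293,0.0205,-0.035,0.5],[0.016,-0.019,-0.074,-0.0293,0.0205,-0.035,0.5],[0.022,-0.01,-0.074,-0.0293,0.0205,-0.035,0.5],[0.028,0,-0.073,-0.0293,0.0205,-0.035,0.5]]]}}

```text
t: 54.0
eef_pos: [513.1, 86.0, 234.2]
tcp_rot: [-2.482, 0.905, -0.837]
ft_force: [-0.6, -0.2, -0.0]
opening: 0.501
grip_force: 0.0
```

>>> {"method": "drive_tool", "body": {"rows": [[[0.032,0.01,-0.071,-0.0293,0.0205,-0.035,0.5],[0.035,0.02,-0.067,-0.0293,0.0205,-0.035,0.5],[0.036,0.03,-0.063,-0.0293,0.0205,-0.035,0.5],[0.036,0.039,-0.057,-0.0293,0.0205,-0.035,0.5],[0.035,0.048,-0.051,-0.0293,0.0205,-0.035,0.5]]]}}

```text
t: 54.62
eef_pos: [514.4, -11.4, 241.0]
tcp_rot: [-2.73, 0.346, -0.464]
ft_force: [-0.2, 0.3, 0.7]
opening: 0.5
grip_force: 0.0
```

>>> {"method": "drive_tool", "body": {"rows": [[[0.032,0.056,-0.044,-0.0293,0.0205,-0.035,0.5],[0.028,0.063,-0.036,-0.0293,0.0205,-0.035,0.5],[0.023,0.069,-0.029,-0.0293,0.0205,-0.035,0.5],[0.016,0.073,-0.021,-0.0293,0.0205,-0.035,0.5],[0.009,0.076,-0.013,-0.0293,0.0205,-0.035,0.5]]]}}

```text
t: 55.25
eef_pos: [515.6, -108.2, 248.1]
tcp_rot: [3.14, -0.085, 0.005]
ft_force: [-0.3, -0.3, -1.3]
opening: 0.496
grip_force: 0.0
```

```bash
python3 heads.py
python3 - <<'E'
from h import *
a=plan([519.5,-108,46],PK,.5)
E
```

```text
[ 515.6 -108.2  248.1] [ 3.14  -0.085  0.005] [-0.35  0.31  1.83  0.04  0.93  1.2 ] 0.4962634014330601
[242 156  28  38 957] edges [520.3 -95.9] [ 520.4 -125.8] ends x 542.4 500.8
column1 0.72 [ 664. -106.   46.] px [252.  31.]
5 rows
[[-0.0101, 0.0003, 0.1617, -0.0001, 0.0002, 0.0002, 0.5], [-0.0102, 0.0003, 0.1617, -0.0001, 0.0002, 0.0002, 0.5], [-0.0102, 0.0003, 0.1617, -0.0001, 0.0002, 0.0002, 0.5], [-0.0103, 0.0003, 0.1617, -0.0001, 0.0002, 0.0002, 0.5], [-0.0104, 0.0002, 0.1617, -0.0001, 0.0002, 0.0002, 0.5]]
```

>>> {"method": "drive_tool", "body": {"rows": [[[-0.01,0.002,0.2,0,0,0,0.6],[-0.01,0.002,0.2,0,0,0,0.6],[-0.01,0.002,0.2,0,0,0,0.6],[-0.012,0.002,0.15,0,0,0,0.6],[-0.006,0,0.058,0,0,0,0.6]]]}}

```text
t: 55.98
eef_pos: [520.3, -108.8, 44.5]
tcp_rot: [-3.137, -0.081, -0.002]
ft_force: [0.2, 0.1, -0.2]
opening: 0.602
grip_force: 0.0
```

>>> {"method": "drive_tool", "body": {"rows": [[[0,0,0,0,0,0,0.6],[0,0,0,0,0,0,0],[0,0,0,0,0,0,0],[0,0,0,0,0,0,0],[0,0,0,0,0,0,0]]]}}

```text
t: 56.6
eef_pos: [521.7, -109.0, 48.1]
tcp_rot: [-3.14, -0.088, 0.0]
ft_force: [-0.6, 4.1, 5.4]
opening: 0.332
grip_force: 29.9
```

>>> {"method": "drive_tool", "body": {"rows": [[[0,0,0,0,0,0,0],[0.008,0,-0.1,0,0,0,0],[0.015,0,-0.17,0,0,0,0],[0.015,0,-0.17,0,0,0,0],[0.02,0,-0.22,0,0,0,0]]]}}

```text
t: 57.22
eef_pos: [520.9, -109.3, 213.8]
tcp_rot: [-3.14, -0.084, -0.0]
ft_force: [1.1, 0.3, -2.2]
opening: 0.327
grip_force: 30.0
```

Run:
```python
from sag2 import *
s=env.state();print(s['eef_pos'].round(1),s['tcp_rot'].round(3),s['opening'])
sag2(1)
a=plan(TR(-55,-55,245),PL,0)
```

```text
[ 520.9 -109.3  213.8] [-3.14  -0.084 -0.   ] 0.32741006013392987
top 0.47 [ 647. -105.  118.] [118.  -4. 106.]
wrist 0.85 [ 643. -110.  112.] [113.   0. 111.]
foot in tool frame [115.8  -1.6 108.7] elev of tool for upright (deg): 43.2
15 rows
[[-0.0185, -0.1083, -0.0102, 0.0294, -0.0205, 0.035, 0.0], [-0.0306, -0.106, 0.0012, 0.0294, -0.0205, 0.035, 0.0], [-0.0416, -0.1013, 0.0132, 0.0294, -0.0205, 0.035, 0.0], [-0.0511, -0.0944, 0.0252, 0.0294, -0.0205, 0.035, 0.0], [-0.059, -0.0855, 0.0371, 0.0294, -0.0205, 0.035, 0.0]]
[[-0.0651, -0.0747, 0.0485, 0.0294, -0.0205, 0.035, 0.0], [-0.0691, -0.0623, 0.0592, 0.0294, -0.0205, 0.035, 0.0], [-0.0711, -0.0487, 0.0689, 0.0294, -0.0205, 0.035, 0.0], [-0.0709, -0.0341, 0.0773, 0.0294, -0.0205, 0.035, 0.0], [-0.0687, -0.019, 0.0842, 0.0294, -0.0205, 0.035, 0.0]]
[[-0.0643, -0.0036, 0.0896, 0.0294, -0.0205, 0.035, 0.0], [-0.0579, 0.0116, 0.0932, 0.0294, -0.0205, 0.035, 0.0], [-0.0498, 0.0262, 0.0949, 0.0294, -0.0205, 0.035, 0.0], [-0.04, 0.0399, 0.0947, 0.0294, -0.0205, 0.035, 0.0], [-0.0289, 0.0524, 0.0927, 0.0294, -0.0205, 0.035, 0.0]]
```

Run:
```python
from h import *
from path import *
s=env.state();Q=R.from_euler('xyz',s['tcp_rot'])
for az in (80,92):
  B=placeR(np.radians(43),np.radians(az));print(az,path(s['eef_pos'],Q,TR(-55,-55,207),B,s['joints']))
plan(TR(-55,-55,207),B.as_euler('xyz'),0)
```

```text
80 (array([0.12036181, 0.38551319, 2.13903593, 1.26455921, 0.82408919,
       2.42547483]), np.float64(0.82))
92 (array([0.10489407, 0.42523872, 2.05600863, 1.09282611, 0.96429037,
       2.41089463]), np.float64(0.84))
11 rows
[[-0.0265, -0.1476, -0.0002, 0.0164, -0.0207, 0.0427, 0.0], [-0.0456, -0.1425, 0.0096, 0.0164, -0.0207, 0.0427, 0.0], [-0.0633, -0.1344, 0.0203, 0.0164, -0.0207, 0.0427, 0.0], [-0.0789, -0.1235, 0.0316, 0.0164, -0.0207, 0.0427, 0.0], [-0.0922, -0.1101, 0.0432, 0.0164, -0.0207, 0.0427, 0.0]]
[[-0.1027, -0.0945, 0.0548, 0.0164, -0.0207, 0.0427, 0.0], [-0.1103, -0.077, 0.0662, 0.0164, -0.0207, 0.0427, 0.0], [-0.1148, -0.0582, 0.077, 0.0164, -0.0207, 0.0427, 0.0], [-0.1159, -0.0385, 0.087, 0.0164, -0.0207, 0.0427, 0.0], [-0.1138, -0.0184, 0.0959, 0.0164, -0.0207, 0.0427, 0.0]]
[[-0.1084, 0.0017, 0.1036, 0.0164, -0.0207, 0.0427, 0.0]]
```

>>> {"method": "drive_tool", "body": {"rows": [[[0.005,0,-0.06,0,0,0,0],[0.01,0,-0.1,0,0,0,0],[0.007,0,-0.08,0,0,0,0],[0,0,0,0,0,0,0]]]}}

```text
t: 58.02
eef_pos: [522.3, -109.7, 274.4]
tcp_rot: [-3.141, -0.089, 0.0]
ft_force: [0.1, -0.6, -3.6]
opening: 0.329
grip_force: 30.0
```

Run:
```python
from h import *
from path import *
from sag2 import sag2
sag2(1)
s=env.state();Q=R.from_euler('xyz',s['tcp_rot'])
B=placeR(np.radians(43),np.radians(92));print(path(s['eef_pos'],Q,TR(-55,-55,207),B,s['joints']))
plan(TR(-55,-55,207),B.as_euler('xyz'),0,step=45)
```

```text
scene 0.73 [ 641. -108.  167.] [109.  -2. 117.]
top 0.45 [ 640. -108.  172.] [108.  -2. 112.]
wrist 0.73 [ 643. -108.  170.] [111.  -1. 115.]
foot in tool frame [109.2  -1.6 115.1] elev of tool for upright (deg): 46.5
(array([0.10489407, 0.42523872, 2.05600863, 1.09282611, 0.96429037,
       2.41089463]), np.float64(0.96))
11 rows
[[-0.0286, -0.1476, 0.0217, 0.0164, -0.0207, 0.0427, 0.0], [-0.0463, -0.1412, 0.0316, 0.0164, -0.0207, 0.0427, 0.0], [-0.0622, -0.132, 0.0422, 0.0164, -0.0207, 0.0427, 0.0], [-0.0761, -0.1203, 0.0532, 0.0164, -0.0207, 0.0427, 0.0], [-0.0875, -0.1062, 0.0644, 0.0164, -0.0207, 0.0427, 0.0]]
[[-0.0961, -0.0903, 0.0754, 0.0164, -0.0207, 0.0427, 0.0], [-0.1019, -0.0728, 0.0861, 0.0164, -0.0207, 0.0427, 0.0], [-0.1045, -0.0543, 0.0961, 0.0164, -0.0207, 0.0427, 0.0], [-0.1039, -0.0351, 0.1051, 0.0164, -0.0207, 0.0427, 0.0], [-0.1002, -0.0157, 0.1131, 0.0164, -0.0207, 0.0427, 0.0]]
[[-0.0935, 0.0033, 0.1197, 0.0164, -0.0207, 0.0427, 0.0]]
```

>>> {"method": "drive_tool", "body": {"rows": [[[-0.029,-0.148,0.022,0.0164,-0.0207,0.0427,0],[-0.046,-0.141,0.032,0.0164,-0.0207,0.0427,0],[-0.062,-0.132,0.042,0.0164,-0.0207,0.0427,0],[-0.076,-0.12,0.053,0.0164,-0.0207,0.0427,0],[-0.087,-0.106,0.064,0.0164,-0.0207,0.0427,0]]]}}

```text
t: 58.95
eef_pos: [488.6, 76.0, 242.9]
tcp_rot: [-2.947, 0.318, -0.638]
ft_force: [0.5, -0.2, -2.5]
opening: 0.329
grip_force: 30.0
```

>>> {"method": "drive_tool", "body": {"rows": [[[-0.096,-0.09,0.075,0.0164,-0.0207,0.0427,0],[-0.102,-0.073,0.086,0.0164,-0.0207,0.0427,0],[-0.104,-0.054,0.096,0.0164,-0.0207,0.0427,0],[-0.104,-0.035,0.105,0.0164,-0.0207,0.0427,0],[-0.1,-0.016,0.113,0.0164,-0.0207,0.0427,0]]]}}

```text
t: 59.58
eef_pos: [455.6, 260.0, 213.1]
tcp_rot: [-3.063, 0.751, -1.356]
ft_force: [-0.2, 0.6, -2.3]
opening: 0.33
grip_force: 30.0
```

>>> {"method": "drive_tool", "body": {"rows": [[[-0.094,0.003,0.12,0.0164,-0.0207,0.0427,0],[0,0,0,0,0,0,0]]]}}

```text
t: 59.82
eef_pos: [447.5, 297.2, 206.5]
tcp_rot: [3.139, 0.82, -1.537]
ft_force: [-0.5, -0.8, -2.4]
opening: 0.33
grip_force: 30.0
```

Run:
```python
from sag2 import *
s=env.state();print(s['eef_pos'].round(1),s['tcp_rot'].round(3),s['joints'].round(2),s['opening'],s['grip_force'])
m=sag2(2);e=np.arctan2(m[2],m[0])
B=placeR(e,np.radians(92)).as_euler('xyz')
a=plan(TR(-55,-55,172),B,0)
print((R.from_euler('xyz',B).inv().apply([0,0,-1])).round(3))
```

```text
[447.5 297.2 206.5] [ 3.139  0.82  -1.537] [0.1  0.43 2.05 1.09 0.97 2.41] 0.3302944175081725 29.99292701482773
scene 0.72 [447. 306.  49.] [109.   0. 114.]
top 0.68 [446. 303.  47.] [112.   1. 113.]
wrist 0.95 [450. 301.  49.] [113.  -2. 110.]
scene 0.74 [450. 305.  48.] [111.  -3. 113.]
top 0.59 [446. 301.  50.] [111.   1. 110.]
wrist 0.65 [446. 299.  54.] [110.   1. 105.]
foot in tool frame [111.    0.3 111.7] elev of tool for upright (deg): 45.2
1 rows
[[0.1032, 0.0029, 0.0992, -0.0004, 0.0121, 0.0002, 0.0]]
[ 0.705 -0.     0.709]
```

>>> {"method": "drive_tool", "body": {"rows": [[[0.052,0.001,0.05,0,0.006,0,0],[0.051,0.001,0.05,0,0.006,0,0],[0.012,0,0.012,0,0,0,0],[0,0,0,0,0,0,0]]]}}

```text
t: 60.92
eef_pos: [448.3, 296.7, 167.1]
tcp_rot: [3.142, 0.783, -1.536]
ft_force: [0.6, -0.1, -2.4]
opening: 0.326
grip_force: 30.0
```

>>> {"method": "drive_tool", "body": {"rows": [[[0.006,0,0.006,0,0,0,0],[0,0,0,0,0,0,0]]]}}

```text
t: 61.18
eef_pos: [448.5, 296.6, 165.6]
tcp_rot: [-3.14, 0.783, -1.535]
ft_force: [0.1, -0.0, -3.3]
opening: 0.33
grip_force: 30.0
```

>>> {"method": "drive_tool", "body": {"rows": [[[0.004,0,0.004,0,0,0,0],[0,0,0,0,0,0,0]]]}}

```text
t: 61.42
eef_pos: [448.5, 296.6, 164.1]
tcp_rot: [-3.14, 0.783, -1.535]
ft_force: [-0.4, 0.8, -2.5]
opening: 0.328
grip_force: 30.0
```

>>> {"method": "drive_tool", "body": {"rows": [[[0.003,0,0.003,0,0,0,0],[0,0,0,0,0,0,0]]]}}

```text
t: 61.68
eef_pos: [448.6, 296.9, 163.7]
tcp_rot: [-3.139, 0.784, -1.535]
ft_force: [-1.7, -0.8, 5.6]
opening: 0.328
grip_force: 30.0
```

>>> {"method": "drive_tool", "body": {"rows": [[[0.003,0,0.003,0,0,0,0],[0,0,0,0,0,0,0]]]}}

```text
t: 61.92
eef_pos: [448.7, 297.2, 163.7]
tcp_rot: [-3.138, 0.786, -1.534]
ft_force: [-1.7, -1.4, 15.5]
opening: 0.329
grip_force: 30.0
```

>>> {"method": "drive_tool", "body": {"rows": [[[-0.004,0,-0.004,0,0,0,0],[0,0,0,0,0,0,0.42],[0,0,0,0,0,0,0.5],[0,0,0,0,0,0,0.5],[0,0,-0.08,0,0,0,0.5]]]}}

```text
t: 62.55
eef_pos: [448.4, 282.7, 177.0]
tcp_rot: [3.141, 0.783, -1.536]
ft_force: [-0.8, 0.2, 0.5]
opening: 0.499
grip_force: 0.0
```

>>> {"method": "drive_tool", "body": {"rows": [[[0,0,-0.2,0,0,0,0.5],[0,0,-0.2,0,0,0,0.5],[-0.2,0,-0.15,0,0,0,0.5],[0,0,0,0,0,0,0.5]]]}}

```text
t: 63.05
eef_pos: [451.8, 220.9, 313.9]
tcp_rot: [-3.13, 0.783, -1.529]
ft_force: [0.2, 0.1, -0.4]
opening: 0.497
grip_force: 0.0
```

Run:
```python
from h import *
s=env.state();print(s['eef_pos'].round(1),s['opening'])
yw=-.13;c,si=np.cos(yw),np.sin(yw)
for cm in ('scene','top','scene','top','wrist'):
    p=cam(cm,'f_'+cm);print(cm)
    for d in env.place_of('column1',p)[:7]:
        if d['score']>.25:
            w=W(p,d['at']);q=w[:2]-[510,344];print('  col',round(d['score'],2),w.round(0),'tray',np.round([c*q[0]+si*q[1],-si*q[0]+c*q[1]],0))
    find(p,['tray','parts_box','bar','washer','wing_nut'],k=2,th=.4)
```

```text
[451.8 220.9 313.9] 0.496908411846753
scene
  col 0.89 [571. 394.   6.] tray [54. 57.]
  col 0.72 [554. 282.   7.] tray [ 52. -56.]
  col 0.59 [445. 299.   5.] tray [-58. -53.]
tray 0.82 [511. 347.   1.] px [380. 282.]
parts_box 0.65 [743. 181.  -0.] px [264. 323.]
parts_box 0.56 [ 499. -334.    3.] px [163. 151.]
bar 0.67 [ 499. -370.    5.] px [154. 145.]
bar 0.57 [511. 350.  -2.] px [381. 283.]
washer 0.68 [ 448. -289.    4.] px [187. 146.]
wing_nut 0.72 [ 268. -210.    1.] px [247. 120.]
wing_nut 0.59 [265. 266.  -1.] px [395. 194.]
top
  col 0.77 [463. 400.   6.] tray [-54.  50.]
  col 0.77 [571. 392.  10.] tray [54. 56.]
  col 0.76 [445. 295.   5.] tray [-58. -57.]
  col 0.48 [560. 284.   2.] tray [ 57. -53.]
tray 0.84 [513. 350.  -0.] px [135. 184.]
parts_box 0.74 [ 504. -339.    1.] px [380. 181.]
bar 0.58 [ 501. -369.    4.] px [392. 182.]
washer 0.52 [ 452. -293.    4.] px [364. 200.]
wing_nut 0.63 [ 210. -320.   -2.] px [378. 288.]
wing_nut 0.6 [ 273. -212.    0.] px [337. 266.]
scene
  col 0.94 [448. 299.   4.] tray [-55. -53.]
  col 0.73 [462. 404.   4.] tray [-55.  53.]
[... 358 characters left out ...]
 [231.  93.]
wing_nut 0.61 [263. 266.  -1.] px [395. 194.]
top
  col 0.87 [462. 406.   5.] tray [-55.  55.]
  col 0.62 [556. 283.   4.] tray [ 54. -54.]
  col 0.59 [571. 393.   7.] tray [54. 56.]
  col 0.5 [444. 298.   7.] tray [-59. -54.]
tray 0.84 [511. 348.  -2.] px [136. 185.]
parts_box 0.96 [ 499. -340.    0.] px [381. 183.]
bar 0.74 [ 499. -368.    3.] px [391. 183.]
washer 0.53 [ 450. -294.    6.] px [365. 201.]
wing_nut 0.69 [ 209. -319.   -1.] px [377. 289.]
wing_nut 0.68 [ 582. -309.    7.] px [369. 153.]
wrist
  col 0.76 [448. 294.   8.] tray [-55. -57.]
  col 0.63 [569. 396.   6.] tray [52. 60.]
  col 0.6 [463. 399.   5.] tray [-53.  49.]
tray 0.62 [512. 342.   0.] px [200.  39.]
```

```bash
python3 -c "
from cell import env
print(env.job_done())"
```

```text
the job is handed in; nothing more can be done
None
```

I put the wing nut, washer and bar in the parts box in that order, with the bar lying down. All four columns are standing on their feet in the drip tray and the job is handed in at about 63 s; my final camera check agreed with this, but the hand-in returned no verdict.

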